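Load the seed sample shaker, latch it and start it

ROBOT

A 7-joint arm with a two-finger parallel gripper is mounted at the origin on the work surface. World frame = base frame: x ahead of the robot, y to its left, z up, the work surface at z = 0. Lengths are in m, angles in rad, forces in N, time in s.
With the tool pointing down it reaches from about 0.425 to 0.875 m from the base axis. Payload 4.7 kg.
Tool frame: the origin (TCP) lies between the finger pads; the fingertips stand 19 mm ahead of it and the grasp point (between the pads) is the TCP (ctrl.tip_extent is the distance from the TCP to the fingertips, in m); z points along the fingers, y is the line along which they close (so a half turn about z gives the same grasp; the last joint's range is limited). The gripper opens to 87 mm and grips with 3 to 60 N. Pads are 19 mm wide; open, the fingers measure 117 mm over their backs; the gripper's body (75 mm by 190 mm) begins 51 mm behind the grasp point.
Start: joints at [-1.217, 0.321, -0.07, 1.45, 0.023, 1.371, -0.057], TCP at [0.217, 0.613, 0.22] pointing down, gripper open.
Joint ranges: [-2.86, 2.86], [-0.3, 2.09], [-1.38, 1.24], [0.06, 2.45], [-1.56, 4.7], [0.09, 2.05], [-2.69, 2.69]. Speed limits (rad/s): [2.57, 2.57, 3.14, 3.14, 3.14, 3.14, 3.14].

INTERFACE

Orientations are given as a rotation vector (axis times angle).
In Python, from bench import ctrl gives the robot as it stands.
- The arm moves only by the shell command python3 -m crank 'ROWS' [OPENING] [FORCE]. ROWS is JSON, a list of rows, each an object of numbers: "tx", "ty", "tz": the shift along the tool's x, y, z in mm; "turn": the turn about the tool's z in units of 5 degrees (1.0 is 5 degrees). In form: [{"tx": .., "ty": .., "tz": .., "turn": ..}, ...]. A call has 1 to 5 rows; each row is the pose to reach, as a shift and turn from the pose commanded when the call began, along the tool's axes at that moment; what a row does not reach only later rows make up. A row lasts 1/8 s, in which the tool goes at most 62.5 mm and 10.7 degrees, less where a joint would pass 70% of its speed; a pose out of reach is approached as far as the arm can. A call with a gripper value outside its range is refused whole. OPENING is the finger opening in mm, from 0 to 87, set as the call begins (- or left out, the last holds). The fingers move at their own pace and stop on an object; FORCE is the grip in N (left out, the last holds). Time passes only in rows, so rows that repeat a pose let the fingers close. It gives the time, the measured TCP pose, the force, the opening and the grip force at its end, in the units of the state.
- ctrl.get_state(): the state, without advancing time (a new reading comes with each control period).
- ctrl.get_image(name): name is "side" or "top" or "wrist"; returns (picture, depth): 384x512x3 uint8, red, green, blue; 384x512 float32, m along the optical axis (not along the pixel's ray), 0 where there is no reading.
- ctrl.camera_model(name): a dict with "intrinsics" (3x3 intrinsics, pixels), "dist_coeffs" ([k1, k2, p1, p2, k3] as OpenCV has them; the pictures are not rectified), "origin" and "orientation" of the camera in the world. Camera axes: x right, y down, z forward; pixel columns grow to the right and rows downward; lengths in m; the calibration is good to about 2 mm. A picture is of the moment at which its call begins: read the wrist's pose just before it. camera_model takes no time and is no camera call; for the wrist camera it gives the pose at the moment of the call.
- ctrl.close_job(): hands the job in; it is judged then, once.
Trained networks look in the newest picture that a camera, given by its name, has taken for a name from the list of things; names that differ only in an ending like _2 or _b are one class to them, and where a whole thing is asked for, a point or a joint stands for the part that bears it (a point fixed in the world has none). Each returns a list of dicts, best first, with "confidence" (0 to 1); they miss things now and then, are a little off and sometimes report something else, mostly with a low value. They report only what shows in the picture. A call takes as long as a camera call. They do not tell look-alikes from the thing itself.
- ctrl.recognise(camera, query): "xyz" ([x, y, z] in m, in world coordinates, good to about 4 mm: the middle of the surface that is visible of it).
- ctrl.mark_of(camera, query): "xyz" ([x, y, z] in m, in world coordinates, good to about 4 mm: a listed point, or the origin of a listed thing).
The state is a dict: "time": time; "joint_positions": joint angles; "qd": joint speeds; "joint_torque": joint torques, N m; "position": TCP position; "tool_rot": TCP orientation; "ft_force": force on the tool from outside, world axes, zero at the start; "torque": the same for the moment, N m; "grip_width": opening from 0.0 (shut) to 1.0 (fully open); "grip_force": force on a finger pad.
Only numpy, scipy, OpenCV 4.12 (cv2) and the standard library are available. Lean on these libraries where they do the work, as an engineer would, in place of code of your own. Each camera call takes 0.05 s, during which the arm holds its last target. There are 200 camera calls.

TASK

Stack every seed sample case on the bench mat squarely into one upright column on the shaker's black pad, lids up, each lying the same way as the pad and flush with its edges, in any order. Then swing the shaker's hinged steel bar fully closed into its catch, and after that press the yellow, the blue and the green key, one at a time and in that order, to start it. Never press the red key or start (green) with the bar open, and leave the jar, beaker and dish where they stand.

Things in the scene. Friction and masses are not known exactly. Their poses are not given: they have to be found in the camera images.
- case_a: closed plastic seed sample case, white with a red lid, 110 x 68 x 30 mm high (own x, y, z), about 0.14 to 0.28 kg; origin at the centre of its underside, z up out of the lid; starts flat on the thin bench mat (3 mm thick). 3 to 5 of the cases are present, None if absent
- case_b: closed plastic seed sample case, white with an orange lid, 110 x 68 x 30 mm high (own x, y, z), about 0.14 to 0.28 kg; origin at the centre of its underside, z up out of the lid; starts flat on the thin bench mat (3 mm thick). 3 to 5 of the cases are present, None if absent
- case_c: closed plastic seed sample case, white with a green lid, 110 x 68 x 30 mm high (own x, y, z), about 0.14 to 0.28 kg; origin at the centre of its underside, z up out of the lid; starts flat on the thin bench mat (3 mm thick). 3 to 5 of the cases are present, None if absent
- case_d: closed plastic seed sample case, white with a dark blue lid, 110 x 68 x 30 mm high (own x, y, z), about 0.14 to 0.28 kg; origin at the centre of its underside, z up out of the lid; starts flat on the thin bench mat (3 mm thick). 3 to 5 of the cases are present, None if absent
- case_e: closed plastic seed sample case, white with a purple lid, 110 x 68 x 30 mm high (own x, y, z), about 0.14 to 0.28 kg; origin at the centre of its underside, z up out of the lid; starts flat on the thin bench mat (3 mm thick). 3 to 5 of the cases are present, None if absent
- pad (a point): centre of the top of the thin black pad, 72 x 114 mm (x, y), on the shaker's deck, 55 mm above the bench. Its axes are the shaker's: x roughly away from the robot, y to the left, z up. A case belongs with its long side (its x) along the pad's y
- shaker: low cream shaker with navy band, 210 x 200 mm (x, y), fixed; origin under its centre, on the bench. A fixed steel rail runs along its x at y = -85 mm, top 105 mm above the bench. On the other side, y = +85 mm, is the hinged bar: hinge post at x = -70 mm, navy catch at x = +34 to +56 mm with its top 120 mm above the bench
- bar_hinge (a point): on the vertical hinge axis of the bar, at pad x = -70 mm, y = +85 mm, 44 mm above the pad; this point turns with the bar and its x axis points along the bar
- bar (a joint): angle of the flat steel bar (165 x 14 x 8 mm) about its vertical hinge, rad: 0 closed, lying along the pad's x in its catch against the stop; grows as it swings out to the left (+y, anticlockwise from above), up to 1.9; starts 0.7 to 1.15. Stiff hinge (0.08 N m friction), stays where it is left
- bar_peg (a point): top centre of the upright orange peg on the bar (14 mm diameter, standing 76 mm above the bar, its top 182 mm above the bench), 150 mm from the hinge axis; pinch or push it here to swing the bar. Closed it stands at pad x = +80, y = +85 mm
- key_yellow_top (a point): centre of the top of the round yellow spring key (32 mm diameter, 10 mm proud of its grey ring) on the low console to the right of the shaker; 52 mm above the bench when up; the four keys stand in a row 55 mm apart, in a different order at each start
- key_yellow (a joint): how far the yellow key is pushed down, m: 0 up, 0.008 fully down, counts as pressed beyond 0.005; 1.5 N to start, 5 N fully down; springs back
- key_blue_top (a point): centre of the top of the round blue spring key (32 mm diameter, 10 mm proud of its grey ring) on the low console to the right of the shaker; 52 mm above the bench when up; the four keys stand in a row 55 mm apart, in a different order at each start
- key_blue (a joint): how far the blue key is pushed down, m: 0 up, 0.008 fully down, counts as pressed beyond 0.005; 1.5 N to start, 5 N fully down; springs back
- key_green_top (a point): centre of the top of the round green spring key (32 mm diameter, 10 mm proud of its grey ring) on the low console to the right of the shaker; 52 mm above the bench when up; the four keys stand in a row 55 mm apart, in a different order at each start
- key_green (a joint): how far the green key is pushed down, m: 0 up, 0.008 fully down, counts as pressed beyond 0.005; 1.5 N to start, 5 N fully down; springs back
- key_red_top (a point): centre of the top of the round red spring key (32 mm diameter, 10 mm proud of its grey ring) on the low console to the right of the shaker; 52 mm above the bench when up; the four keys stand in a row 55 mm apart, in a different order at each start
- key_red (a joint): how far the red key is pushed down, m: 0 up, 0.008 fully down, counts as pressed beyond 0.005; 1.5 N to start, 5 N fully down; springs back
- jar: bystander: amber jar with navy cap, 72 mm diameter, 100 mm high; origin at the centre of its underside
- beaker: bystander: glass beaker, 72 mm diameter, 100 mm high; origin at the centre of its underside
- dish: bystander: white shallow dish, 100 mm diameter, 20 mm high; origin at the centre of its underside
There are look-alikes about, which are no part of the job. What is shaped like the case_e but pink is not meant.

How it is judged:
By the outcome, as a careful person would: the job done as asked, in the order asked, and still so for the second after the job is handed in, with the robot touching nothing.
Of case_a, case_b, case_c, case_d, case_e only 3 to 5 are there at a start; the rules pass over those that are not, and their reading is None.
At some moment in a run one of case_a, case_b, case_c, case_d, case_e may be knocked a few centimetres aside while the robot is not near it.
Once in a run the grip may slacken for a moment while it holds something.
It also fails if it takes over 210 s, if anything falls off the work surface, if the arm or the gripper's body presses on something with over 40 N, if the wrist force passes 120 N, or if a joint passes its speed limit or range.

## Working session

There is one attempt and no reset: what is moved stays moved. The work goes in short steps, Python scripts to look and compute and a shell command to move; the robot and the scene stay as the last step left them, time stands still between calls to the robot, and variables do not carry over. Pictures are saved under pics/ and viewed, at most 14 in all, crops included, and the job is handed in when it is done.

```bash
ls; mkdir -p pics; python3 - <<'E'
from bench import ctrl
import cv2
print(ctrl.get_state())
for n in ("top","side"):
    p,d=ctrl.get_image(n); cv2.imwrite(f"pics/{n}0.png",p[:,:,::-1])
    m=ctrl.camera_model(n); print(n,m)
    for q in ("case_a","pad","bar_peg","bar_hinge","key_yellow_top","key_blue_top","key_green_top","key_red_top","shaker","jar","beaker","dish"):
        print(q,[( [round(float(v),4) for v in r["xyz"]],round(r["confidence"],2)) for r in ctrl.mark_of(n,q)][:7])
E
```

```text
pics
{'time': 0.0, 'joint_positions': array([-1.21686758,  0.32183933, -0.0701052 ,  1.45164973,  0.02265134,
        1.37079303, -0.05691212]), 'qd': array([ 7.25533655e-04,  4.44290985e-04,  6.10476613e-05,  9.46392592e-04,
       -1.90015959e-03,  1.22224697e-04, -1.68440142e-04]), 'joint_torque': array([ 4.68200471e-05, -4.91305089e+01, -4.04218035e-01, -3.12515795e+01,
       -6.38970640e-02,  4.40039474e-02,  1.76147032e-04]), 'position': array([0.21653249, 0.61229508, 0.21936377]), 'tool_rot': array([-5.31132202e-01, -3.09618297e+00,  2.97401816e-03]), 'ft_force': array([0.46039207, 0.29447226, 0.41385108]), 'torque': array([-0.05686501, -0.04543025,  0.05090404]), 'grip_force': 0.0, 'grip_width': 1.0005689673805092}
top {'intrinsics': array([[464.80508558,   0.        , 257.57165483],
       [  0.        , 464.80508558, 187.97012197],
       [  0.        ,   0.        ,   1.        ]]), 'dist_coeffs': array([-0.1698328,  0.       ,  0.       ,  0.       ,  0.       ]), 'origin': array([0.14356856, 0.05357223, 1.82365573]), 'orientation': array([-2.14488755,  2.10402129, -0.20
[... 1303 characters left out ...]
3), ([0.3749, 0.342, 0.0051], 0.8), ([0.4953, 0.3393, 0.0039], 0.73), ([0.3607, 0.1996, 0.0047], 0.67), ([0.3624, 0.0155, 0.003], 0.64)]
pad [([0.5506, -0.1509, 0.0613], 0.76)]
bar_peg [([0.5639, 0.0604, 0.1824], 0.62)]
bar_hinge [([0.4797, -0.0661, 0.1009], 0.65)]
key_yellow_top [([0.4741, -0.3901, 0.0559], 0.56)]
key_blue_top [([0.5261, -0.3859, 0.0541], 0.62), ([0.5502, -0.1519, 0.0591], 0.49)]
key_green_top [([0.4182, -0.3941, 0.0584], 0.53)]
key_red_top []
shaker [([0.5497, -0.1541, 0.0036], 0.74)]
jar [([0.7602, 0.0493, 0.0002], 0.57), ([0.5792, -0.3802, 0.0531], 0.26)]
beaker [([0.6917, -0.4237, 0.0034], 0.85)]
dish [([0.5265, -0.3877, 0.0533], 0.66), ([0.7831, 0.1758, 0.0048], 0.65)]
```

```bash
cd pics; python3 -c "
import cv2
for n in ('top','side'): cv2.imwrite(n+'0b.png',cv2.resize(cv2.imread(n+'0.png'),(800,600),interpolation=cv2.INTER_CUBIC))"
```

```text
(no output)
```

View pics/top0b.png

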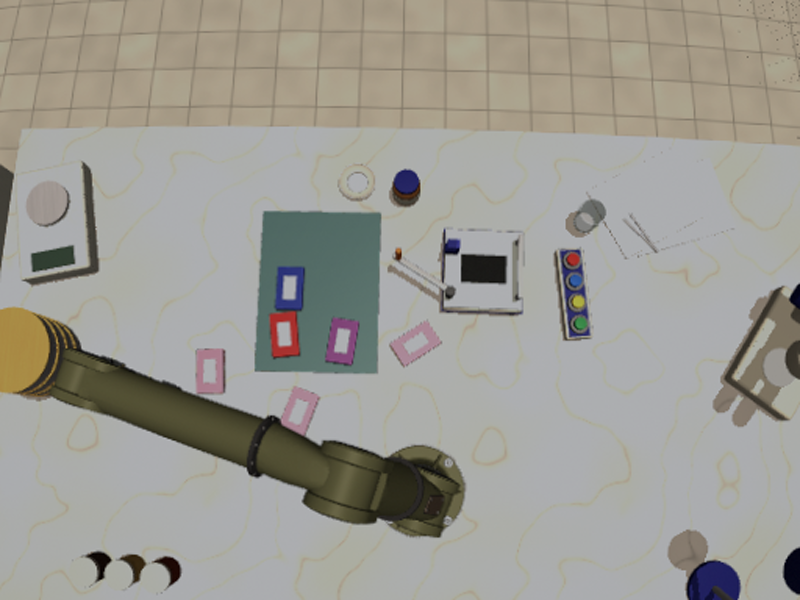

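View pics/side0b.png

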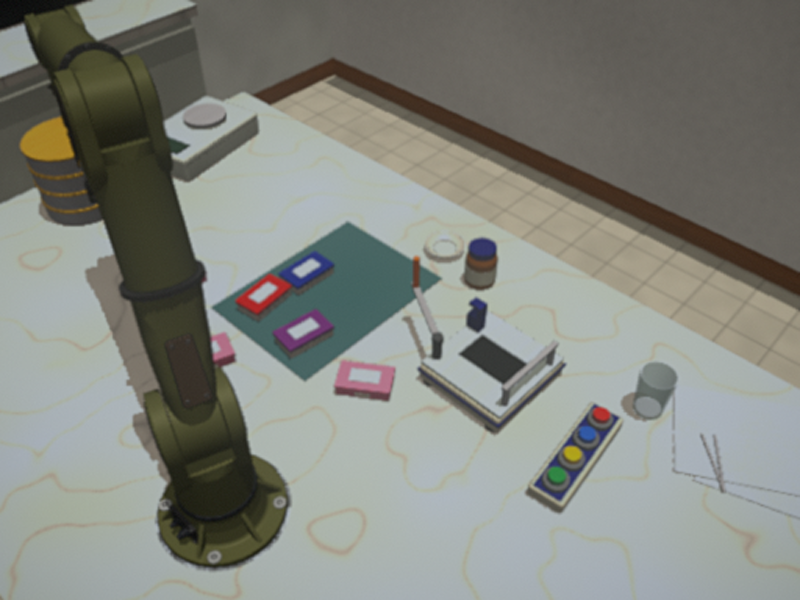

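Top view: the mat carries blue case_d (290,288), red case_a (284,335) and purple case_e (342,341). Look-alikes are the pink cases off the mat at (210,370), (300,410) and (416,342), so I won't touch those. The shaker pad is at (484,268) and the peg at (398,254). The console runs, from far to near, red, blue, yellow, green, at (573,260) to (579,324).

```bash
cat > h.py <<'E'
import numpy as np, cv2
from bench import ctrl
from scipy.spatial.transform import Rotation as R
HUE={"a":[(0,6),(174,180)],"d":[(112,125)],"e":[(140,160)],"mat":[(75,95)]}
def snap(n,save=None):
    m=ctrl.camera_model(n); p,d=ctrl.get_image(n)
    if save: cv2.imwrite(save,p[:,:,::-1])
    return p,d,m
def rays(m,uv):
    u=cv2.undistortPoints(np.float64(uv).reshape(-1,1,2),m["intrinsics"],m["dist_coeffs"])[:,0]
    v=np.c_[u,np.ones(len(u))]@R.from_rotvec(m["orientation"]).as_matrix().T
    return np.array(m["origin"]),v
def onz(m,uv,z):
    o,v=rays(m,uv); return (o+v*((z-o[2])/v[:,2])[:,None])[:,:2]
def cloud(m,d,mask):
    vv,uu=np.nonzero(mask&(d>0)); o,v=rays(m,np.c_[uu,vv]); return o+v*d[vv,uu][:,None]
def proj(m,P):
    r=R.from_rotvec(m["orientation"]).inv(); t=-r.apply(m["origin"])
    return cv2.projectPoints(np.float64(P).reshape(-1,1,3),r.as_rotvec(),t,m["intrinsics"],m["dist_coeffs"])[0][:,0]
def near(m,xyz,rad,shape=(384,512)):
    c=proj(m,[xyz])[0]; r=rad*m["intrinsics"][0,0]/abs(np.linalg.norm(np.array(m["origin"])-xyz))
    k=np.zeros(shape,np.uint8); cv2.circle(k,tuple(int(round(x)) for x in c),int(r),1,-1); return k>0
def rect(m,mask,z):
    "min-area rectangle of the biggest blob, laid on height z: centre, long, short, yaw of long side deg"
    n,l,s,_=cv2.connectedComponentsWithStats(mask.astype(np.uint8)); 
    i=1+np.argmax(s[1:,4]); c=max(cv2.findContours((l==i).astype(np.uint8),cv2.RETR_EXTERNAL,cv2.CHAIN_APPROX_NONE)[0],key=len)
    q=onz(m,c[:,0],z); (x,y),(w,h),a=cv2.minAreaRect((q*1e3).astype(np.float32))
    if w<h: w,h,a=h,w,a+90
    return np.round([x,y],1),round(w,1),round(h,1),round((a+90)%180-90,1)
def hue(p,k,smin=110,vmin=30):
    h=cv2.cvtColor(p,cv2.COLOR_RGB2HSV); o=np.zeros(p.shape[:2],bool)
    for a,b in HUE[k]: o|=(h[...,0]>=a)&(h[...,0]<=b)
    return o&(h[...,1]>smin)&(h[...,2]>vmin)
def go(x,y,z,yaw):
    "shift to a TCP at x y z (mm) with tool y at yaw deg (mod 180)"
    s=ctrl.get_state(); r=R.from_rotvec(s["tool_rot"]); d=r.inv().apply(np.array([x,y,z])-s["position"]*1e3)
    ty=r.as_matrix()[:,1]; cur=np.degrees(np.arctan2(ty[1],ty[0])); t=-((yaw-cur+90)%180-90)
    print("tx ty tz",np.round(d,1),"turn",round(t/5,2),"| yaw",round(cur,1),"pos",np.round(s["position"]*1e3,1))
E
cat > m1.py <<'E'
from h import *
C={"a":(.376,.342,.033),"d":(.498,.339,.033),"e":(.361,.199,.033)}
for n in ("top","side"):
    p,d,m=snap(n)
    hsv=cv2.cvtColor(p,cv2.COLOR_RGB2HSV)
    for k,c in C.items():
        nm=near(m,c,.08); u=np.int32(proj(m,[c])[0]); 
        mk=hue(p,k)&nm; P=cloud(m,d,mk); z=np.percentile(P[:,2],[10,50,90])
        print(n,k,mk.sum(),"z",np.round(z*1e3,1),rect(m,mk,.033))
    c=(.551,-.149,.055); nm=near(m,c,.07)
    mk=nm&(hsv[...,2]<50); P=cloud(m,d,mk); print(n,"pad",mk.sum(),np.round(np.median(P[:,2])*1e3,1),rect(m,mk,.055))
    c=(.56,.06,.17); nm=near(m,c,.05); mk=nm&(hsv[...,0]<14)&(hsv[...,1]>150)
    P=cloud(m,d,mk); print("peg",mk.sum(),np.round(np.median(P,0)*1e3,1),np.round(P.max(0)*1e3,1))
    for k,lo,hi,c in (("red",0,6,(.58,-.382,.052)),("blue",100,118,(.526,-.384,.052)),("yel",20,35,(.47,-.391,.052)),("grn",50,80,(.417,-.395,.052))):
        mk=near(m,c,.025)&(hsv[...,0]>=lo)&(hsv[...,0]<=hi)&(hsv[...,1]>120)
        P=cloud(m,d,mk); P=P[P[:,2]>np.percentile(P[:,2],90)-.004]; print(k,len(P),np.round(P.mean(0)*1e3,1))
E
python3 m1.py
```

```text
top a 352 z [24.  31.5 37.9] (array([377.7, 343.4]), 112.1, 68.0, 7.2)
top d 316 z [23.5 32.4 37.4] (array([493.8, 335.5]), 108.8, 68.0, -0.1)
top e 271 z [26.8 32.3 37.8] (array([363.3, 197.5]), 106.1, 63.3, -7.7)
top pad 472 54.3 (array([ 549.4, -150.6]), 109.9, 67.5, 88.2)
peg 13 [556.9  60.7 150.1] [560.4  64.5 184.3]
red 24 [ 581.5 -378.9   55.6]
blue 18 [ 524.  -382.7   58. ]
yel 19 [ 472.3 -388.4   58.1]
grn 18 [ 416.7 -392.8   58.8]
side a 342 z [27.2 32.8 36.2] (array([378.5, 341. ]), 114.5, 71.4, 7.8)
side d 259 z [29.3 33.1 36.8] (array([495.9, 333.3]), 110.1, 68.3, -1.2)
side e 259 z [30.1 33.3 36.3] (array([363.7, 196. ]), 103.9, 64.1, -8.1)Traceback (most recent call last):
  File "m1.py", line 11, in <module>
    mk=nm&(hsv[...,2]<50); P=cloud(m,d,mk); print(n,"pad",mk.sum(),np.round(np.median(P[:,2])*1e3,1),rect(m,mk,.055))
                             ~~~~~^^^^^^^^
  File "h.py", line 16, in cloud
    vv,uu=np.nonzero(mask&(d>0)); o,v=rays(m,np.c_[uu,vv]); return o+v*d[vv,uu][:,None]
                                      ~~~~^^^^^^^^^^^^^^^^
  File "h.py", line 10, in rays
    u=cv2.undistortPoints(np.float64(uv).reshape(-1,1,2),m["intrinsics"],m["dist_coeffs"])[:,0]
      ~~~~~~~~~~~~~~~~~~~^^^^^^^^^^^^^^^^^^^^^^^^^^^^^^^^^^^^^^^^^^^^^^^^^^^^^^^^^^^^^^^^^
cv2.error: OpenCV(4.12.0) /io/opencv/modules/calib3d/src/undistort.dispatch.cpp:347: error: (-215:Assertion failed) CV_IS_MAT(_src) && CV_IS_MAT(_dst) && (_src->rows == 1 || _src->cols == 1) && (_dst->rows == 1 || _dst->cols == 1) && _src->cols + _src->rows - 1 == _dst->rows + _dst->cols - 1 && (CV_MAT_TYPE(_src->type) == CV_32FC2 || CV_MAT_TYPE(_src->type) == CV_64FC2) && (CV_MAT_TYPE(_dst->type) == CV_32FC2 || CV_MAT_TYPE(_dst->type) == CV_64FC2) in function 'cvUndistortPointsInternal'
```

```bash
python3 - <<'E'
from h import *
p=cv2.imread("pics/top0.png"); cv2.imwrite("pics/crop.png",cv2.resize(p[165:245,155:295],None,fx=5,fy=5,interpolation=cv2.INTER_CUBIC))
go(440,300,230,90)
E
```

```text
tx ty tz [-314.8 -220.5   -9.5] turn -3.89 | yaw 70.5 pos [216.7 612.8 220.5]
```

View pics/crop.png

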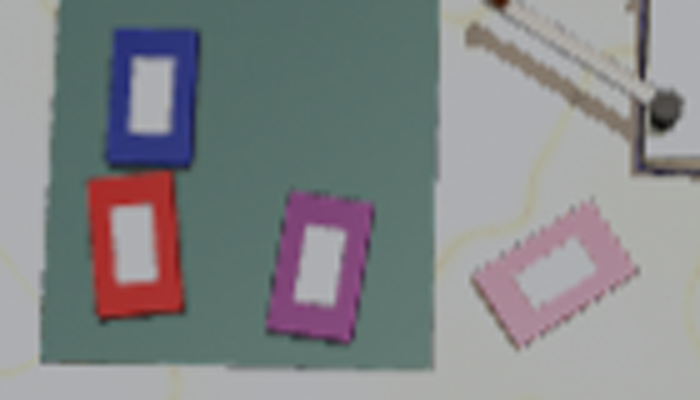

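The crop confirms blue (152,100), red (137,245) and purple (320,268) on the mat, with the pink look-alike at (555,275) off it. Moving above blue.

```bash
python3 -m crank '[{"tx":-355,"ty":-170,"tz":-30,"turn":-3.8},{"tx":-355,"ty":-170,"tz":-30,"turn":-3.8},{"tx":-355,"ty":-170,"tz":-30,"turn":-3.8},{"tx":-355,"ty":-170,"tz":-30,"turn":-3.8},{"tx":-355,"ty":-170,"tz":-30,"turn":-3.8}]' 87 25; python3 -c "
from h import *
go(495,335,250,89.5)"
```

```text
time: 2.02
position: [0.4376, 0.3913, 0.2447]
tool_rot: [0.013, 3.141, 0.001]
ft_force: [1.2, 0.8, -0.4]
grip_width: 1.0
grip_force: 0.0
tx ty tz [-57.9 -55.8  -5.3] turn 0.01 | yaw 89.5 pos [437.6 391.3 244.7]
```

```bash
python3 -m crank '[{"tx":-58,"ty":-56,"tz":-5},{"tx":-58,"ty":-56,"tz":-5},{"tx":-58,"ty":-56,"tz":-5},{"tx":-58,"ty":-56,"tz":-5}]'; cat > w.py <<'E'
from h import *
import sys
C={"a":(.378,.342,.033),"d":(.495,.335,.033),"e":(.3635,.197,.033)}
p,d,m=snap("wrist",f"pics/{sys.argv[1]}.png")
for k in sys.argv[2:]:
    mk=hue(p,k); P=cloud(m,d,mk); z=np.percentile(P[:,2],[10,50,90]); print(k,mk.sum(),np.round(z*1e3,1),rect(m,mk,np.median(P[:,2])))
print(m["origin"],m["orientation"])
E
python3 w.py w1 d a; python3 -c "
from h import *
go(495,335,24,89.5)"
```

```text
d 3195 [30.5 31.5 32.5] (array([493.2, 337.3]), 107.9, 67.5, -0.6)
a 4306 [30.7 31.8 32.9] (array([376. , 345.5]), 109.4, 67.7, 7.1)
[0.35442499 0.3924924  0.40771555] [2.06804731 2.05035425 0.31099378]
tx ty tz [-48.3 -45.1 222. ] turn -0.14 | yaw 88.8 pos [446.2 382.1 245.5]$[0]: bad value
```

View pics/w1.png

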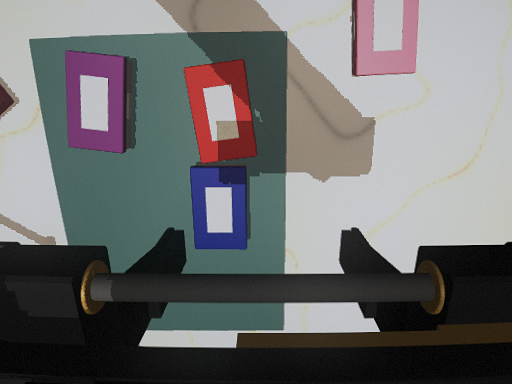

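The wrist view shows purple (97,103), red (222,110) and blue (219,207). The last call was refused, so every row apparently needs all four keys.

```bash
python3 -m crank '[{"tx":-48,"ty":-45,"tz":0,"turn":0},{"tx":-48,"ty":-45,"tz":0,"turn":0},{"tx":-48,"ty":-45,"tz":0,"turn":0},{"tx":-48,"ty":-45,"tz":0,"turn":0}]'; python3 w.py w2 d a;  python3 -c "
from h import *
go(494,337,24,89.4)"
```

```text
time: 2.58
position: [0.4826, 0.3491, 0.2441]
tool_rot: [-0.009, -3.141, -0.001]
ft_force: [-0.1, -0.1, -1.2]
grip_width: 1.002
grip_force: 0.0
d 3492 [30.6 31.6 32.6] (array([493.2, 337.2]), 108.2, 67.1, -0.6)
a 5050 [30.2 31.8 32.8] (array([376.1, 345.2]), 109.5, 67.6, 7.1)
[0.39961623 0.35010426 0.4072565 ] [2.06611712 2.0539697  0.31012254]
tx ty tz [-11.6 -12.1 220.1] turn 0.06 | yaw 89.7 pos [482.6 349.  244.1]
```

```bash
python3 -m crank '[{"tx":-12,"ty":-12,"tz":20,"turn":0},{"tx":-12,"ty":-12,"tz":20,"turn":0},{"tx":-12,"ty":-12,"tz":20,"turn":0},{"tx":-12,"ty":-12,"tz":20,"turn":0}]'|head -2;  python3 -m crank '[{"tx":0,"ty":0,"tz":0,"turn":0},{"tx":0,"ty":0,"tz":0,"turn":0},{"tx":0,"ty":0,"tz":0,"turn":0},{"tx":0,"ty":0,"tz":0,"turn":0}]'|head -2;python3 -c "
from h import *
go(494,337,24,89.4)"
```

```text
time: 3.12
position: [0.4958, 0.3357, 0.2245]
time: 3.62
position: [0.4958, 0.3353, 0.2242]
tx ty tz [  1.9   1.6 200.2] turn 0.03 | yaw 89.5 pos [495.8 335.3 224.2]
```

```bash
python3 -m crank '[{"tx":2,"ty":2,"tz":60,"turn":0},{"tx":2,"ty":2,"tz":120,"turn":0},{"tx":2,"ty":2,"tz":170,"turn":0},{"tx":2,"ty":2,"tz":195,"turn":0},{"tx":2,"ty":2,"tz":199,"turn":0}]';  python3 -m crank '[{"tx":0,"ty":0,"tz":0,"turn":0},{"tx":0,"ty":0,"tz":0,"turn":0}]' - |head -4;python3 -c "
from h import *
go(494,337,24,89.4)"
```

```text
time: 4.25
position: [0.4925, 0.3363, 0.023]
tool_rot: [-0.013, -3.138, 0.004]
ft_force: [0.5, -0.3, -0.3]
grip_width: 0.997
grip_force: 0.0
time: 4.5
position: [0.495, 0.3382, 0.027]
tool_rot: [0.013, 3.139, 0.003]
ft_force: [-1.2, -0.4, -0.2]
tx ty tz [ 1.  -1.3  3. ] turn 0.03 | yaw 89.5 pos [495.  338.2  27. ]
```

```bash
python3 -m crank '[{"tx":1,"ty":-1,"tz":2,"turn":0},{"tx":1,"ty":-1,"tz":2,"turn":0},{"tx":1,"ty":-1,"tz":2,"turn":0},{"tx":1,"ty":-1,"tz":2,"turn":0},{"tx":1,"ty":-1,"tz":2,"turn":0}]' 55 40;  python3 -m crank '[{"tx":0,"ty":0,"tz":-20,"turn":0},{"tx":0,"ty":0,"tz":-60,"turn":0},{"tx":0,"ty":0,"tz":-120,"turn":0},{"tx":0,"ty":0,"tz":-180,"turn":0},{"tx":0,"ty":0,"tz":-225,"turn":0}]';python3 -c "
from h import *
go(549,-150,250,-2)"
```

```text
time: 5.12
position: [0.4929, 0.3365, 0.0235]
tool_rot: [0.013, 3.141, 0.0]
ft_force: [-0.4, -1.0, 2.9]
grip_width: 0.775
grip_force: 40.0
time: 5.75
position: [0.4933, 0.3365, 0.2525]
tool_rot: [0.013, 3.138, 0.004]
ft_force: [-0.3, 0.6, -0.4]
grip_width: 0.776
grip_force: 40.0
tx ty tz [ -59.8 -486.     1.5] turn -17.7 | yaw 89.5 pos [493.3 336.5 252.5]
```

```bash
python3 - <<'E'
s=open('h.py').read()
s=s.replace('t=-((yaw-cur+90)%180-90)','az=np.degrees(np.arctan2(y,x)); yaw=az+(yaw-az+90)%180-90; t=-((yaw-cur+180)%360-180)')
open('h.py','w').write(s)
E
python3 -m crank '[{"tx":-6,"ty":-60,"tz":0,"turn":2},{"tx":-12,"ty":-120,"tz":0,"turn":4},{"tx":-18,"ty":-180,"tz":0,"turn":6},{"tx":-24,"ty":-240,"tz":0,"turn":8},{"tx":-28,"ty":-300,"tz":0,"turn":10}]'
python3 -m crank '[{"tx":0,"ty":0,"tz":0,"turn":0},{"tx":0,"ty":0,"tz":0,"turn":0}]'|head -3; python3 -c "
from h import *
go(545,-260,250,-2); print(ctrl.get_state()['joint_positions'])"
```

```text
time: 6.38
position: [0.5182, 0.034, 0.2493]
tool_rot: [1.347, 2.837, 0.002]
ft_force: [1.3, 0.0, -0.1]
grip_width: 0.772
grip_force: 40.0
time: 6.62
position: [0.5183, 0.0366, 0.2489]
tool_rot: [1.339, 2.842, 0.003]
tx ty tz [-245.7 -168.2   -1.5] turn 8.31 | yaw 39.6 pos [518.3  36.6 248.9]
[-0.4962489   0.02117211  0.38352207  1.74249957 -0.00940226  1.37853561
  0.57927583]
```

```bash

python3 -m crank '[{"tx":-50,"ty":-34,"tz":0,"turn":1.7},{"tx":-100,"ty":-68,"tz":0,"turn":3.4},{"tx":-150,"ty":-102,"tz":0,"turn":5.1},{"tx":-200,"ty":-136,"tz":0,"turn":6.8},{"tx":-245,"ty":-168,"tz":0,"turn":8.3}]' | head -2
python3 -m crank '[{"tx":0,"ty":0,"tz":0,"turn":0},{"tx":0,"ty":0,"tz":0,"turn":0},{"tx":0,"ty":0,"tz":0,"turn":0}]'|sed -n '2p;5p'; cat > pad.py <<'E'
from h import *
import sys
p,d,m=snap("wrist",f"pics/{sys.argv[1]}.png"); hsv=cv2.cvtColor(p,cv2.COLOR_RGB2HSV)
c=np.array((.550,-.150,.055)); vv,uu=np.mgrid[:384,:512]; o,v=rays(m,np.c_[uu.ravel(),vv.ravel()])
W=(o+v*d.ravel()[:,None]).reshape(384,512,3); box=(np.abs(W-c)<[.08,.08,.012]).all(2)&(d>0)
mk=box&(hsv[...,2]<60); print("pad",mk.sum(),np.round(np.median(W[mk],0)*1e3,1),rect(m,mk,np.median(W[mk][:,2])))
go(549,-150,250,-2)
E
python3 pad.py p1
```

```text
time: 7.25
position: [0.5459, -0.2594, 0.2484]
position: [0.5457, -0.2569, 0.248]
grip_width: 0.776
pad 7629 [ 548.4 -147.3   53.8] (array([ 548.2, -150.6]), 113.0, 71.3, 88.7)
tx ty tz [107.3   0.2  -1.7] turn 0.06 | yaw -1.7 pos [ 545.6 -257.2  248.1]
```

View pics/p1.png

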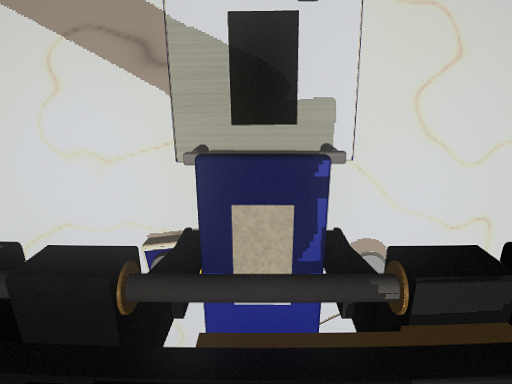

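The pad is at (264,68) in this view, 113 x 71 mm, centred at (548.2,-150.6) and turned -1.3°. Blue is held straight in the fingers.

```bash

python3 -m crank '[{"tx":50,"ty":1,"tz":0,"turn":0},{"tx":107,"ty":2.5,"tz":0,"turn":0},{"tx":107,"ty":2.5,"tz":60,"turn":0},{"tx":107,"ty":2.5,"tz":110,"turn":0},{"tx":107,"ty":2.5,"tz":145,"turn":0}]' | head -2
python3 -m crank '[{"tx":0,"ty":0,"tz":0,"turn":0},{"tx":0,"ty":0,"tz":0,"turn":0},{"tx":0,"ty":0,"tz":0,"turn":0}]'|sed -n '2p;5p'; python3 -c "
from h import *
go(548.2,-150.6,76,-1.3)"
```

```text
time: 8.3
position: [0.5501, -0.1506, 0.1011]
position: [0.5525, -0.153, 0.1054]
grip_width: 0.776
tx ty tz [ 2.3 -4.5 29.4] turn -0.13 | yaw -1.9 pos [ 552.5 -153.   105.4]
```

```bash

python3 -m crank '[{"tx":2,"ty":-4,"tz":20,"turn":-0.13},{"tx":2,"ty":-4,"tz":20,"turn":-0.13},{"tx":2,"ty":-4,"tz":20,"turn":-0.13},{"tx":2,"ty":-4,"tz":20,"turn":-0.13}]' | head -2
for i in 1 2; do python3 -m crank '[{"tx":0,"ty":0,"tz":0,"turn":0},{"tx":0,"ty":0,"tz":0,"turn":0}]'|sed -n '2p;5p'; done; python3 -c "
from h import *
go(548.2,-150.6,76,-1.3)"
```

```text
time: 9.18
position: [0.5479, -0.151, 0.0842]
position: [0.5471, -0.1509, 0.0834]
grip_width: 0.777
position: [0.547, -0.1508, 0.0831]
grip_width: 0.775
tx ty tz [0.2 1.2 7.1] turn -0.0 | yaw -1.3 pos [ 547.  -150.8   83.1]
```

```bash

python3 -m crank '[{"tx":0,"ty":1.2,"tz":3,"turn":0},{"tx":0,"ty":1.2,"tz":6,"turn":0},{"tx":0,"ty":1.2,"tz":7,"turn":0},{"tx":0,"ty":1.2,"tz":7,"turn":0},{"tx":0,"ty":1.2,"tz":7,"turn":0}]'; python3 -c "
from h import *
go(548.2,-150.6,76,-1.3)"
```

```text
time: 10.3
position: [0.5483, -0.1508, 0.0762]
tool_rot: [2.247, 2.196, 0.0]
ft_force: [0.4, -0.3, -1.3]
grip_width: 0.775
grip_force: 40.0
tx ty tz [ 0.2 -0.1  0.2] turn -0.0 | yaw -1.3 pos [ 548.3 -150.8   76.2]
```

```bash

python3 -m crank '[{"tx":0,"ty":0,"tz":0.7,"turn":0},{"tx":0,"ty":0,"tz":1.2,"turn":0},{"tx":0,"ty":0,"tz":1.2,"turn":0}]'|sed -n '2p;4p'; 
python3 -m crank '[{"tx":0,"ty":0,"tz":0,"turn":0},{"tx":0,"ty":0,"tz":0,"turn":0},{"tx":0,"ty":0,"tz":0,"turn":0},{"tx":0,"ty":0,"tz":0,"turn":0}]' 87;
python3 -m crank '[{"tx":0,"ty":0,"tz":-20,"turn":0},{"tx":0,"ty":0,"tz":-60,"turn":0},{"tx":0,"ty":0,"tz":-120,"turn":0},{"tx":0,"ty":0,"tz":-165,"turn":0},{"tx":-60,"ty":0,"tz":-175,"turn":0}]'|head -2
python3 -m crank '[{"tx":-46,"ty":0,"tz":0,"turn":0},{"tx":-46,"ty":0,"tz":0,"turn":0},{"tx":-46,"ty":0,"tz":0,"turn":0},{"tx":-46,"ty":0,"tz":0,"turn":0}]'|head -2
cat > st.py <<'E'
from h import *
import sys
k,z0=sys.argv[2],float(sys.argv[3])/1e3
p,d,m=snap("wrist",f"pics/{sys.argv[1]}.png"); hsv=cv2.cvtColor(p,cv2.COLOR_RGB2HSV)
c=np.array((.548,-.150,z0)); vv,uu=np.mgrid[:384,:512]; o,v=rays(m,np.c_[uu.ravel(),vv.ravel()])
W=(o+v*d.ravel()[:,None]).reshape(384,512,3); box=(np.abs(W-c)<[.08,.09,.008]).all(2)&(d>0)
mk=box&hue(p,k); mk=cv2.morphologyEx(mk.astype(np.uint8),cv2.MORPH_OPEN,np.ones((3,3)))>0
print(k,mk.sum(),np.percentile(W[mk][:,2],[10,50,90]).round(4),rect(m,mk,np.median(W[mk][:,2])))
go(376,345,250,97)
E
python3 st.py s1 d 85; python3 m1.py 2>/dev/null| head -3
```

```text
position: [0.5483, -0.1508, 0.0755]
ft_force: [-1.8, 0.2, 4.1]
time: 11.18
position: [0.5482, -0.1508, 0.0749]
tool_rot: [2.247, 2.196, -0.0]
ft_force: [0.1, -0.4, 0.3]
grip_width: 0.993
grip_force: 0.0
time: 11.8
position: [0.5507, -0.206, 0.2536]
time: 12.3
position: [0.5463, -0.2549, 0.2496]
d 5746 [0.0828 0.0838 0.0849] (array([ 546.7, -153.1]), 107.4, 67.1, 88.7)
tx ty tz [ 5.964e+02 -1.824e+02  2.000e-01] turn -19.63 | yaw -1.2 pos [ 546.3 -255.   249.7]
top a 350 z [24.  31.8 36.7] (array([377.2, 343.5]), 111.1, 68.3, 7.2)
```

```bash
python3 -c "
import cv2
p=cv2.imread('pics/s1.png'); cv2.imwrite('pics/s1c.png',cv2.resize(p[0:170,160:380],None,fx=3.5,fy=3.5,interpolation=cv2.INTER_NEAREST))"
```

```text
(no output)
```

View pics/s1c.png

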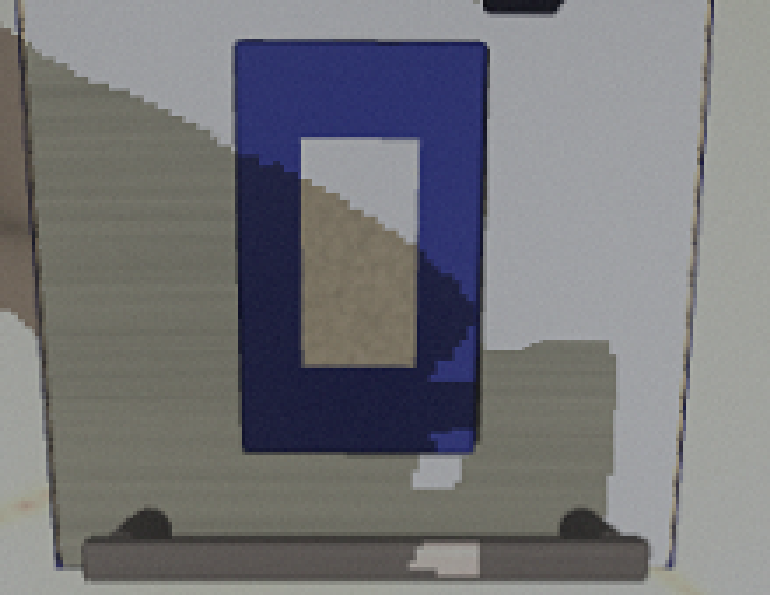

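The crop shows blue squarely on the pad, its lid at (235-487, 40-453). I'll check the centring with a depth mask rather than hue.

```bash
cat > st.py <<'E'
from h import *
import sys
z0=float(sys.argv[2])/1e3
R_=[]
for i in range(3):
    p,d,m=snap("wrist",f"pics/{sys.argv[1]}.png")
    c=np.array((.548,-.150,z0)); vv,uu=np.mgrid[:384,:512]; o,v=rays(m,np.c_[uu.ravel(),vv.ravel()])
    W=(o+v*d.ravel()[:,None]).reshape(384,512,3); mk=(np.abs(W-c)<[.07,.075,.010]).all(2)&(d>0)
    mk=cv2.morphologyEx(mk.astype(np.uint8),cv2.MORPH_OPEN,np.ones((3,3)))>0
    print(mk.sum(),np.percentile(W[mk][:,2],[10,50,90]).round(4),rect(m,mk,z0))
E
python3 st.py s2 85; python3 -c "
from h import *
p,d,m=snap('top'); c=(.549,-.151,.085)
print('top',rect(m,hue(p,'d')&near(m,c,.08),.085))
p,d,m=snap('side'); print('side',rect(m,hue(p,'d')&near(m,c,.08),.085))
go(376,345,250,97)"
```

```text
8258 [0.0829 0.0839 0.085 ] (array([ 546.6, -153.6]), 108.8, 67.6, 88.8)
8218 [0.0829 0.084  0.085 ] (array([ 546.6, -153.9]), 108.8, 67.6, 88.7)
8231 [0.0829 0.0839 0.085 ] (array([ 546.6, -153.2]), 108.7, 67.6, 88.7)
top (array([ 546.6, -153. ]), 104.7, 66.5, 89.4)
side (array([ 547.6, -154.3]), 109.8, 64.1, 88.7)
tx ty tz [ 5.975e+02 -1.833e+02  1.000e-01] turn -19.66 | yaw -1.3 pos [ 545.9 -256.4  250. ]
```

Three views agree blue lies about (-1.8,-2.7) mm off the pad centre, so I'll regrip and shift it.

```bash

python3 -m crank '[{"tx":55,"ty":3,"tz":0,"turn":0},{"tx":105,"ty":4.5,"tz":30,"turn":0},{"tx":105,"ty":4.5,"tz":80,"turn":0},{"tx":105,"ty":4.5,"tz":130,"turn":0},{"tx":105,"ty":4.5,"tz":130,"turn":0}]' | head -2
python3 -m crank '[{"tx":0,"ty":0,"tz":0,"turn":0},{"tx":0,"ty":0,"tz":0,"turn":0},{"tx":0,"ty":0,"tz":0,"turn":0}]'|sed -n '2p;5p'; python3 -c "
from h import *
go(547,-151,77,-1.3)"
```

```text
time: 13.28
position: [0.5496, -0.151, 0.1166]
position: [0.5538, -0.1523, 0.1217]
grip_width: 0.998
tx ty tz [ 1.1 -6.9 44.7] turn -0.01 | yaw -1.3 pos [ 553.8 -152.3  121.7]
```

```bash

python3 -m crank '[{"tx":1,"ty":-5,"tz":15,"turn":0},{"tx":1,"ty":-5,"tz":30,"turn":0},{"tx":1,"ty":-5,"tz":40,"turn":0},{"tx":1,"ty":-5,"tz":43,"turn":0},{"tx":1,"ty":-5,"tz":43,"turn":0}]' | head -2
python3 -m crank '[{"tx":0,"ty":0,"tz":0,"turn":0},{"tx":0,"ty":0,"tz":0,"turn":0},{"tx":0,"ty":0,"tz":0,"turn":0}]'|sed -n '2p;5p'; 
python3 -m crank '[{"tx":0,"ty":0,"tz":0,"turn":0},{"tx":0,"ty":0,"tz":0,"turn":0},{"tx":0,"ty":0,"tz":0,"turn":0},{"tx":0,"ty":0,"tz":0,"turn":0}]' 55 25;  python3 -c "
from h import *
go(547,-151,77,-1.3)"
```

```text
time: 14.28
position: [0.5476, -0.1509, 0.0767]
position: [0.5479, -0.1508, 0.0772]
grip_width: 1.0
time: 15.15
position: [0.5478, -0.1508, 0.077]
tool_rot: [2.247, 2.196, 0.0]
ft_force: [1.0, 0.1, -0.5]
grip_width: 0.774
grip_force: 25.0
tx ty tz [-0.2 -0.8 -0. ] turn -0.0 | yaw -1.3 pos [ 547.8 -150.8   77. ]
```

```bash

python3 -m crank '[{"tx":0,"ty":0,"tz":-3,"turn":0},{"tx":2.7,"ty":1.5,"tz":-3,"turn":0},{"tx":2.7,"ty":1.5,"tz":-3,"turn":0},{"tx":2.7,"ty":1.5,"tz":-1,"turn":0},{"tx":2.7,"ty":1.5,"tz":0.5,"turn":0}]'|sed -n '2p;4p' 
python3 -m crank '[{"tx":0,"ty":0,"tz":0,"turn":0},{"tx":0,"ty":0,"tz":0,"turn":0},{"tx":0,"ty":0,"tz":0,"turn":0},{"tx":0,"ty":0,"tz":0,"turn":0}]' 87 |sed -n '2p;4p' 
python3 -m crank '[{"tx":0,"ty":0,"tz":-20,"turn":0},{"tx":0,"ty":0,"tz":-60,"turn":0},{"tx":0,"ty":0,"tz":-120,"turn":0},{"tx":0,"ty":0,"tz":-165,"turn":0},{"tx":-60,"ty":0,"tz":-175,"turn":0}]'|head -2
python3 -m crank '[{"tx":-48,"ty":0,"tz":0,"turn":0},{"tx":-48,"ty":0,"tz":0,"turn":0},{"tx":-48,"ty":0,"tz":0,"turn":0},{"tx":-48,"ty":0,"tz":0,"turn":0}]'|head -2
python3 st.py s3 85; python3 -c "
from h import *
p,d,m=snap('top'); c=(.549,-.151,.085)
print('top',rect(m,hue(p,'d')&near(m,c,.08),.085))
p,d,m=snap('side'); print('side',rect(m,hue(p,'d')&near(m,c,.08),.085))
go(500,150,250,60)"
```

```text
position: [0.5492, -0.1481, 0.0769]
ft_force: [-3.8, 1.3, 10.4]
position: [0.5492, -0.1481, 0.0764]
ft_force: [0.5, -0.3, 0.1]
time: 16.9
position: [0.5518, -0.2036, 0.2568]
time: 17.4
position: [0.5474, -0.2543, 0.2517]
8151 [0.0829 0.0839 0.085 ] (array([ 547.5, -151. ]), 108.3, 67.7, 88.8)
8167 [0.0829 0.0839 0.0849] (array([ 547.5, -150.7]), 109.1, 67.7, 88.8)
8228 [0.0828 0.0839 0.085 ] (array([ 547.5, -150.9]), 109.1, 67.7, 88.8)
top (array([ 547.5, -149.2]), 106.1, 65.0, 88.1)
side (array([ 548.1, -151.6]), 110.1, 65.3, 88.5)
tx ty tz [404.2 -55.8   1.6] turn -12.25 | yaw -1.2 pos [ 547.  -255.3  251.5]
```

```bash

python3 -m crank '[{"tx":58,"ty":-18,"tz":0,"turn":-2},{"tx":116,"ty":-36,"tz":0,"turn":-4},{"tx":174,"ty":-54,"tz":0,"turn":-6},{"tx":232,"ty":-72,"tz":0,"turn":-8},{"tx":290,"ty":-90,"tz":0,"turn":-10}]'|head -2
python3 -m crank '[{"tx":0,"ty":0,"tz":0,"turn":0},{"tx":0,"ty":0,"tz":0,"turn":0}]'|sed -n '2p;5p';  python3 -c "
from h import *
go(372,352,250,97)"; python3 m1.py 2>/dev/null| head -3
```

```text
time: 18.27
position: [0.4627, 0.0379, 0.2518]
position: [0.4636, 0.0354, 0.2517]
grip_width: 1.001
tx ty tz [277.9 177.2   1.5] turn -9.67 | yaw 48.7 pos [463.6  35.4 251.7]
top a 349 z [24.2 32.6 38.3] (array([377.3, 343.2]), 110.9, 68.2, 6.8)
```

```bash

python3 -m crank '[{"tx":50,"ty":32,"tz":0,"turn":-1.9},{"tx":100,"ty":64,"tz":0,"turn":-3.8},{"tx":150,"ty":96,"tz":0,"turn":-5.7},{"tx":200,"ty":128,"tz":0,"turn":-7.6},{"tx":250,"ty":160,"tz":0,"turn":-9.6}]'|head -2
python3 -m crank '[{"tx":0,"ty":0,"tz":0,"turn":0},{"tx":0,"ty":0,"tz":0,"turn":0}]'|sed -n '2p;5p';  python3 -c "
from h import *
go(372,352,250,97)"
```

```text
time: 19.2
position: [0.3823, 0.3214, 0.2516]
position: [0.3827, 0.3195, 0.2512]
grip_width: 1.001
tx ty tz [ 7.  33.5  1.1] turn -0.11 | yaw 96.5 pos [382.7 319.5 251.2]
```

```bash

python3 -m crank '[{"tx":7,"ty":28,"tz":0,"turn":-0.1},{"tx":7,"ty":28,"tz":0,"turn":-0.1},{"tx":7,"ty":28,"tz":0,"turn":-0.1},{"tx":7,"ty":28,"tz":0,"turn":-0.1},{"tx":7,"ty":28,"tz":0,"turn":-0.1}]'|head -2
python3 w.py r1 a;  python3 -c "
from h import *
go(376,345,24,97.1)"
```

```text
time: 20.08
position: [0.3716, 0.3473, 0.2516]
a 5558 [28.2 31.  32.4] (array([375.4, 345.1]), 107.6, 67.5, 7.0)
[0.28918398 0.33788538 0.41466474] [1.93646054 2.19132768 0.33135426]
tx ty tz [ -4.1  -3.1 227.6] turn 0.0 | yaw 97.1 pos [371.5 347.5 251.6]
```

```bash

python3 -m crank '[{"tx":-4.6,"ty":-3,"tz":60,"turn":0},{"tx":-4.6,"ty":-3,"tz":120,"turn":0},{"tx":-4.6,"ty":-3,"tz":180,"turn":0},{"tx":-4.6,"ty":-3,"tz":210,"turn":0},{"tx":-4.6,"ty":-3,"tz":222,"turn":0}]'|head -2
python3 -m crank '[{"tx":0,"ty":0,"tz":0,"turn":0},{"tx":0,"ty":0,"tz":0,"turn":0},{"tx":0,"ty":0,"tz":0,"turn":0}]'|sed -n '2p;4p';  python3 -c "
from h import *
go(376.5,345,24,97.1)"
```

```text
time: 20.75
position: [0.3752, 0.3446, 0.0276]
position: [0.377, 0.3466, 0.031]
ft_force: [0.3, -0.6, -0.2]
tx ty tz [ 0.7 -1.6  7. ] turn 0.02 | yaw 97.2 pos [377.  346.6  31. ]
```

```bash

python3 -m crank '[{"tx":0,"ty":-1.5,"tz":5,"turn":0},{"tx":0,"ty":-1.5,"tz":5,"turn":0},{"tx":0,"ty":-1.5,"tz":5,"turn":0}]'|sed -n '2p;4p'
python3 -m crank '[{"tx":0,"ty":0,"tz":0,"turn":0},{"tx":0,"ty":0,"tz":0,"turn":0},{"tx":0,"ty":0,"tz":0,"turn":0},{"tx":0,"ty":0,"tz":0,"turn":0},{"tx":0,"ty":0,"tz":0,"turn":0}]' 55 40;  python3 -m crank '[{"tx":0,"ty":0,"tz":-20,"turn":0},{"tx":0,"ty":0,"tz":-60,"turn":0},{"tx":0,"ty":0,"tz":-120,"turn":0},{"tx":0,"ty":0,"tz":-180,"turn":0},{"tx":0,"ty":0,"tz":-225,"turn":0}]';python3 -c "
from h import *
go(549,-260,250,-1.3)"
```

```text
position: [0.3762, 0.3442, 0.0244]
ft_force: [0.2, 0.5, -0.1]
time: 22.12
position: [0.3763, 0.3443, 0.0245]
tool_rot: [-0.197, 3.135, 0.0]
ft_force: [1.4, 0.1, -0.4]
grip_width: 0.775
grip_force: 40.0
time: 22.75
position: [0.3764, 0.3442, 0.2518]
tool_rot: [-0.197, 3.134, 0.002]
ft_force: [0.4, 0.8, -1.6]
grip_width: 0.775
grip_force: 40.0
tx ty tz [ -95.8 -621.     1.3] turn 19.7 | yaw 97.2 pos [376.4 344.2 251.8]
```

```bash

python3 -m crank '[{"tx":-12,"ty":-58,"tz":0,"turn":2},{"tx":-24,"ty":-116,"tz":0,"turn":4},{"tx":-36,"ty":-174,"tz":0,"turn":6},{"tx":-48,"ty":-232,"tz":0,"turn":8},{"tx":-60,"ty":-290,"tz":0,"turn":10}]'|sed -n '2p;5,6p'
python3 -m crank '[{"tx":0,"ty":0,"tz":0,"turn":0},{"tx":0,"ty":0,"tz":0,"turn":0}]'|sed -n '2p;5p';  python3 -c "
from h import *
go(549.5,-149.4,200,-1.3)"
```

```text
position: [0.472, 0.062, 0.2491]
grip_width: 0.774
grip_force: 40.0
position: [0.4715, 0.0643, 0.249]
grip_width: 0.777
tx ty tz [-202.5 -103.8   48.8] turn 9.7 | yaw 47.2 pos [471.5  64.3 249. ]
```

```bash

python3 -m crank '[{"tx":-41,"ty":-21,"tz":0,"turn":2},{"tx":-82,"ty":-42,"tz":0,"turn":4},{"tx":-123,"ty":-63,"tz":0,"turn":6},{"tx":-164,"ty":-84,"tz":0,"turn":8},{"tx":-202,"ty":-104,"tz":40,"turn":9.7}]'|sed -n '2p;5,6p'
python3 -m crank '[{"tx":0,"ty":0,"tz":40,"turn":0},{"tx":0,"ty":0,"tz":70,"turn":0},{"tx":0,"ty":0,"tz":75,"turn":0},{"tx":0,"ty":0,"tz":75,"turn":0}]'|sed -n '2p;5p'
python3 -m crank '[{"tx":0,"ty":0,"tz":0,"turn":0},{"tx":0,"ty":0,"tz":0,"turn":0},{"tx":0,"ty":0,"tz":0,"turn":0}]'|sed -n '2p;5p';  python3 -c "
from h import *
go(549.5,-149.4,107,-1.3)"
```

```text
position: [0.5529, -0.149, 0.2116]
grip_width: 0.773
grip_force: 40.0
position: [0.5501, -0.1484, 0.1349]
grip_width: 0.774
position: [0.5499, -0.1496, 0.1352]
grip_width: 0.775
tx ty tz [ 0.2 -0.5 28.2] turn -0.0 | yaw -1.3 pos [ 549.9 -149.6  135.2]
```

```bash

python3 -m crank '[{"tx":0,"ty":0,"tz":12,"turn":0},{"tx":0,"ty":0,"tz":22,"turn":0},{"tx":0,"ty":0,"tz":25,"turn":0},{"tx":0,"ty":0,"tz":25,"turn":0},{"tx":0,"ty":0,"tz":25,"turn":0}]'|sed -n '2p;4,5p'
python3 -m crank '[{"tx":0,"ty":0,"tz":0,"turn":0},{"tx":0,"ty":0,"tz":0,"turn":0}]'|sed -n '2p;4,5p';  python3 -c "
from h import *
go(549.5,-149.4,107,-1.3)"
```

```text
position: [0.5498, -0.1497, 0.1097]
ft_force: [-0.1, -0.2, -2.5]
grip_width: 0.771
position: [0.5497, -0.1496, 0.1097]
ft_force: [0.7, 0.3, -2.4]
grip_width: 0.775
tx ty tz [ 0.2 -0.2  2.7] turn -0.0 | yaw -1.3 pos [ 549.7 -149.6  109.7]
```

```bash

python3 -m crank '[{"tx":0,"ty":0,"tz":1.5,"turn":0},{"tx":0,"ty":0,"tz":2.8,"turn":0},{"tx":0,"ty":0,"tz":3.3,"turn":0},{"tx":0,"ty":0,"tz":3.3,"turn":0}]'|sed -n '2p;4p'
python3 -m crank '[{"tx":0,"ty":0,"tz":0,"turn":0},{"tx":0,"ty":0,"tz":0,"turn":0},{"tx":0,"ty":0,"tz":0,"turn":0},{"tx":0,"ty":0,"tz":0,"turn":0}]' 87 |sed -n '2p;4p' 
python3 -m crank '[{"tx":0,"ty":0,"tz":-20,"turn":0},{"tx":0,"ty":0,"tz":-60,"turn":0},{"tx":0,"ty":0,"tz":-110,"turn":0},{"tx":-30,"ty":0,"tz":-145,"turn":0},{"tx":-70,"ty":0,"tz":-145,"turn":0}]'|head -2
python3 -m crank '[{"tx":-48,"ty":0,"tz":0,"turn":0},{"tx":-48,"ty":0,"tz":0,"turn":0},{"tx":-48,"ty":0,"tz":0,"turn":0},{"tx":-48,"ty":0,"tz":0,"turn":0}]'|head -2
python3 st.py s4 115; python3 -c "
from h import *
p,d,m=snap('top'); c=(.549,-.151,.115)
print('top',rect(m,hue(p,'a')&near(m,c,.08),.115))
p,d,m=snap('side'); print('side',rect(m,hue(p,'a')&near(m,c,.08),.115))
go(500,150,250,60)"
```

```text
position: [0.5495, -0.1495, 0.1065]
ft_force: [-1.2, 0.7, 1.3]
position: [0.5496, -0.1496, 0.1061]
ft_force: [0.3, 0.2, -0.3]
time: 27.62
position: [0.5502, -0.2198, 0.2548]
time: 28.12
position: [0.5474, -0.2658, 0.2509]
9096 [0.1129 0.1139 0.115 ] (array([ 547.7, -156.5]), 97.8, 67.7, 88.8)
9060 [0.1129 0.1139 0.115 ] (array([ 547.7, -156.6]), 97.8, 67.7, 88.8)
9048 [0.1129 0.1139 0.115 ] (array([ 547.7, -156.4]), 96.9, 67.7, 88.8)
top (array([ 547.3, -151.3]), 107.6, 67.8, 88.8)
side (array([ 548. , -151.4]), 112.8, 69.2, 88.3)
tx ty tz [415.7 -56.1   1.3] turn -12.25 | yaw -1.2 pos [ 547.1 -266.8  251.2]
```

View pics/s4.png

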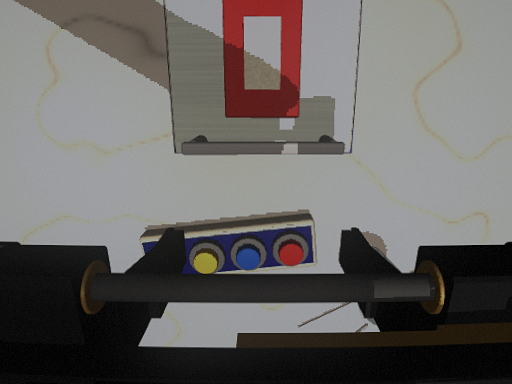

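Red (262,55) sits on blue. Its near edge matches blue's within about 0.5 mm. Next, purple.

```bash

python3 -m crank '[{"tx":55,"ty":-10,"tz":0,"turn":-2},{"tx":110,"ty":-22,"tz":0,"turn":-4},{"tx":165,"ty":-36,"tz":0,"turn":-6},{"tx":220,"ty":-52,"tz":0,"turn":-8},{"tx":270,"ty":-70,"tz":0,"turn":-9}]'|head -2
python3 -m crank '[{"tx":0,"ty":0,"tz":0,"turn":0},{"tx":0,"ty":0,"tz":0,"turn":0}]'|sed -n '2p;5p';  python3 -c "
from h import *
go(400,195,250,82)
for n in ('top','side'):
    p,d,m=snap(n); print(n,rect(m,hue(p,'e')&near(m,(.363,.197,.033),.1),.033))"
```

```text
time: 29.0
position: [0.4824, 0.0063, 0.2515]
position: [0.4832, 0.0034, 0.2514]
grip_width: 1.001
tx ty tz [196.1  72.1   1.3] turn -7.67 | yaw 43.7 pos [483.2   3.4 251.4]
top (array([357.3, 169.7]), 104.7, 64.1, -7.9)
side (array([358.8, 167.4]), 105.3, 64.7, -7.6)
```

Purple was knocked to about (358,168), which is inside minimum reach. I'll grip it by its far end, bring it outward, then regrip at the centre.

```bash

python3 -m crank '[{"tx":45,"ty":18,"tz":0,"turn":-2},{"tx":90,"ty":36,"tz":0,"turn":-4},{"tx":130,"ty":54,"tz":0,"turn":-6},{"tx":160,"ty":68,"tz":0,"turn":-7.6},{"tx":160,"ty":68,"tz":0,"turn":-7.6}]'|head -2
python3 -m crank '[{"tx":0,"ty":0,"tz":0,"turn":0},{"tx":0,"ty":0,"tz":0,"turn":0}]'|sed -n '2p;5p';  python3 w.py e1 e; python3 -c "
from h import *
go(398,163,250,82)"
```

```text
time: 29.98
position: [0.4214, 0.1681, 0.251]
position: [0.4225, 0.165, 0.2512]
grip_width: 1.005
e 2232 [30.8 31.8 32.8] (array([356.6, 170.9]), 107.9, 66.0, -7.4)
[0.34031004 0.17791824 0.4142487 ] [2.19790879 1.89189655 0.28540983]
tx ty tz [23.7 -5.8  1.2] turn -0.1 | yaw 81.5 pos [422.4 165.3 251.2]
```

```bash

python3 -m crank '[{"tx":14,"ty":-1,"tz":50,"turn":-0.2},{"tx":29,"ty":-4,"tz":100,"turn":-0.2},{"tx":29,"ty":-4,"tz":150,"turn":-0.2},{"tx":29,"ty":-4,"tz":170,"turn":-0.2},{"tx":29,"ty":-4,"tz":170,"turn":-0.2}]'|head -2
python3 -m crank '[{"tx":0,"ty":0,"tz":0,"turn":0},{"tx":0,"ty":0,"tz":0,"turn":0},{"tx":0,"ty":0,"tz":0,"turn":0}]'|sed -n '2p;5p'; python3 -c "
from h import *
go(393,165.3,25,82.5); s=ctrl.get_state(); print(s['joint_positions'],s['tool_rot'])"
```

```text
time: 30.9
position: [0.3915, 0.1656, 0.0799]
position: [0.3931, 0.1672, 0.0821]
grip_width: 1.006
tx ty tz [-0.1 -2.  57.1] turn 0.04 | yaw 82.7 pos [393.1 167.2  82.1]
[-0.71201646 -0.04005825  0.24445135  2.15006737  0.01100632  1.02852971
  0.96954907] [2.00565069e-01 3.13368497e+00 1.86404139e-03]
```

```bash

python3 -m crank '[{"tx":0,"ty":-1.5,"tz":20,"turn":0},{"tx":0,"ty":-1.5,"tz":40,"turn":0},{"tx":0,"ty":-1.5,"tz":52,"turn":0},{"tx":0,"ty":-1.5,"tz":56,"turn":0},{"tx":0,"ty":-1.5,"tz":56,"turn":0}]'|sed -n '2p;4p'
python3 -m crank '[{"tx":0,"ty":0,"tz":0,"turn":0},{"tx":0,"ty":0,"tz":0,"turn":0},{"tx":0,"ty":0,"tz":0,"turn":0},{"tx":0,"ty":0,"tz":0,"turn":0},{"tx":0,"ty":0,"tz":0,"turn":0}]' 55 40;python3 -c "
from h import *
go(393,165.3,25,82.5); s=ctrl.get_state(); print(s['joint_positions'],s['tool_rot'])"
```

```text
position: [0.3925, 0.1655, 0.0254]
ft_force: [-0.0, -0.2, 0.5]
time: 32.52
position: [0.3925, 0.1657, 0.0255]
tool_rot: [0.2, 3.135, 0.001]
ft_force: [0.2, -0.2, 3.7]
grip_width: 0.77
grip_force: 40.0
tx ty tz [-0.5 -0.3  0.5] turn 0.04 | yaw 82.7 pos [392.5 165.7  25.5]
[-0.70749782  0.04561912  0.25126222  2.20167022 -0.01475227  0.8950271
  0.99587976] [2.00338867e-01 3.13462305e+00 8.26969741e-04]
```

```bash

python3 -m crank '[{"tx":0,"ty":0,"tz":-8,"turn":0},{"tx":-20,"ty":0,"tz":-10,"turn":0},{"tx":-50,"ty":0,"tz":-10,"turn":0},{"tx":-75,"ty":0,"tz":-10,"turn":0},{"tx":-75,"ty":0,"tz":-10,"turn":0}]'|sed -n '2p;4,5p'
python3 -m crank '[{"tx":0,"ty":0,"tz":0,"turn":0},{"tx":0,"ty":0,"tz":5,"turn":0},{"tx":0,"ty":0,"tz":8,"turn":0},{"tx":0,"ty":0,"tz":9.5,"turn":0},{"tx":0,"ty":0,"tz":9.5,"turn":0}]'|sed -n '2p;4,5p'
python3 -m crank '[{"tx":0,"ty":0,"tz":0,"turn":0},{"tx":0,"ty":0,"tz":0,"turn":0},{"tx":0,"ty":0,"tz":0,"turn":0},{"tx":0,"ty":0,"tz":0,"turn":0}]' 87|sed -n '2p;5p'
python3 -m crank '[{"tx":0,"ty":0,"tz":-30,"turn":0},{"tx":0,"ty":0,"tz":-80,"turn":0},{"tx":10,"ty":0,"tz":-140,"turn":0},{"tx":20,"ty":0,"tz":-190,"turn":0},{"tx":30,"ty":0,"tz":-220,"turn":0}]'|sed -n '2p;5p'
python3 -m crank '[{"tx":0,"ty":0,"tz":0,"turn":0},{"tx":0,"ty":0,"tz":0,"turn":0},{"tx":0,"ty":0,"tz":0,"turn":0},{"tx":0,"ty":0,"tz":0,"turn":0}]'|sed -n '2p;5p'
python3 w.py e2 e; python3 -c "
from h import *
for n in ('top','side'):
    p,d,m=snap(n); print(n,rect(m,hue(p,'e')&near(m,(.430,.16,.033),.1),.033))
go(430,160,25,82.5)"
```

```text
position: [0.4681, 0.1551, 0.0353]
ft_force: [-0.5, 0.6, -1.4]
grip_width: 0.766
position: [0.4665, 0.1559, 0.0257]
ft_force: [-0.6, -0.2, -1.2]
grip_width: 0.77
position: [0.4668, 0.1559, 0.0258]
grip_width: 0.994
position: [0.4375, 0.16, 0.2487]
grip_width: 0.996
position: [0.4366, 0.1593, 0.2445]
grip_width: 0.997
e 2444 [30.6 31.6 32.7] (array([430.1, 161.1]), 108.0, 66.3, -7.6)
[0.35446043 0.1706796  0.40773648] [2.17959033 1.91669859 0.28612345]
top (array([387.8, 196.4]), 5.6, 2.7, 46.3)
side (array([470.7, 153. ]), 62.7, 31.8, 87.3)
tx ty tz [  6.6  -0.3 220.2] turn 0.03 | yaw 82.7 pos [436.8 159.5 245.2]
```

```bash

python3 -m crank '[{"tx":6,"ty":0,"tz":60,"turn":0},{"tx":6,"ty":0,"tz":120,"turn":0},{"tx":6,"ty":0,"tz":180,"turn":0},{"tx":6,"ty":0,"tz":205,"turn":0},{"tx":6,"ty":0,"tz":214,"turn":0}]'|head -2
python3 -m crank '[{"tx":0,"ty":0,"tz":0,"turn":0},{"tx":0,"ty":0,"tz":0,"turn":0},{"tx":0,"ty":0,"tz":0,"turn":0}]'|sed -n '2p;4p';  python3 -c "
from h import *
go(430.8,160.5,24.5,82.4)"
```

```text
time: 36.17
position: [0.4298, 0.1598, 0.03]
position: [0.4319, 0.161, 0.0329]
ft_force: [-0.4, 0.1, 0.4]
tx ty tz [ 1.1 -0.6  8.4] turn 0.06 | yaw 82.7 pos [431.9 161.   32.9]
```

```bash

python3 -m crank '[{"tx":0.5,"ty":-0.5,"tz":6,"turn":0},{"tx":0.5,"ty":-0.5,"tz":6.5,"turn":0},{"tx":0.5,"ty":-0.5,"tz":6.5,"turn":0}]'|sed -n '2p;4p'
python3 -m crank '[{"tx":0,"ty":0,"tz":0,"turn":0},{"tx":0,"ty":0,"tz":0,"turn":0},{"tx":0,"ty":0,"tz":0,"turn":0},{"tx":0,"ty":0,"tz":0,"turn":0},{"tx":0,"ty":0,"tz":0,"turn":0}]' 55 40;  python3 -m crank '[{"tx":0,"ty":0,"tz":-20,"turn":0},{"tx":0,"ty":0,"tz":-60,"turn":0},{"tx":0,"ty":0,"tz":-120,"turn":0},{"tx":0,"ty":0,"tz":-180,"turn":0},{"tx":0,"ty":0,"tz":-225,"turn":0}]';python3 -c "
from h import *
go(549.7,-149.4,250,-1.3)"
```

```text
position: [0.4303, 0.16, 0.025]
ft_force: [-1.1, -0.3, 0.6]
time: 37.55
position: [0.4304, 0.1601, 0.0252]
tool_rot: [0.2, 3.135, 0.0]
ft_force: [1.0, 0.6, 0.3]
grip_width: 0.769
grip_force: 40.0
time: 38.17
position: [0.4305, 0.1599, 0.2525]
tool_rot: [0.201, 3.134, 0.002]
ft_force: [0.5, 0.9, -2.7]
grip_width: 0.771
grip_force: 40.0
tx ty tz [-157.7 -291.5    2.4] turn 16.79 | yaw 82.7 pos [430.5 159.9 252.5]
```

```bash

python3 -m crank '[{"tx":-28,"ty":-50,"tz":0,"turn":2},{"tx":-56,"ty":-100,"tz":0,"turn":4},{"tx":-84,"ty":-150,"tz":0,"turn":6},{"tx":-112,"ty":-200,"tz":0,"turn":8},{"tx":-140,"ty":-250,"tz":0,"turn":10}]'|sed -n '2p;5,6p'
python3 -m crank '[{"tx":0,"ty":0,"tz":0,"turn":0},{"tx":0,"ty":0,"tz":0,"turn":0}]'|sed -n '2p;5p';  python3 -c "
from h import *
go(549.7,-149.4,170,-1.3)"
```

```text
position: [0.5374, -0.1074, 0.2497]
grip_width: 0.771
grip_force: 40.0
position: [0.5368, -0.1052, 0.2493]
grip_width: 0.769
tx ty tz [-44.3 -13.   79.3] turn 6.8 | yaw 32.7 pos [ 536.8 -105.2  249.3]
```

```bash

python3 -m crank '[{"tx":-20,"ty":-6,"tz":0,"turn":2},{"tx":-44,"ty":-13,"tz":0,"turn":4},{"tx":-44,"ty":-13,"tz":20,"turn":6},{"tx":-44,"ty":-13,"tz":50,"turn":6.8},{"tx":-44,"ty":-13,"tz":75,"turn":6.8}]'|sed -n '2p;5,6p'
python3 -m crank '[{"tx":0,"ty":0,"tz":0,"turn":0},{"tx":0,"ty":0,"tz":0,"turn":0},{"tx":0,"ty":0,"tz":0,"turn":0}]'|sed -n '2p;5p';  python3 -c "
from h import *
go(549.7,-149.4,140,-1.3)"
```

```text
position: [0.5499, -0.1471, 0.1738]
grip_width: 0.776
grip_force: 40.0
position: [0.5511, -0.1496, 0.1766]
grip_width: 0.771
tx ty tz [ 0.2 -1.5 36.6] turn 0.01 | yaw -1.3 pos [ 551.1 -149.6  176.6]
```

```bash

python3 -m crank '[{"tx":0,"ty":-1,"tz":14,"turn":0},{"tx":0,"ty":-1,"tz":26,"turn":0},{"tx":0,"ty":-1,"tz":35,"turn":0},{"tx":0,"ty":-1,"tz":35,"turn":0},{"tx":0,"ty":-1,"tz":35,"turn":0}]'|sed -n '2p;4,5p'
python3 -m crank '[{"tx":0,"ty":0,"tz":0,"turn":0},{"tx":0,"ty":0,"tz":0,"turn":0}]'|sed -n '2p;4,5p';  python3 -c "
from h import *
go(549.7,-149.4,137.2,-1.3)"
```

```text
position: [0.5494, -0.1499, 0.1403]
ft_force: [0.2, 0.2, -1.7]
grip_width: 0.773
position: [0.5495, -0.1498, 0.1405]
ft_force: [-1.0, 1.6, -2.2]
grip_width: 0.777
tx ty tz [0.5 0.2 3.3] turn -0.0 | yaw -1.3 pos [ 549.5 -149.8  140.5]
```

```bash

python3 -m crank '[{"tx":0.4,"ty":0,"tz":1.5,"turn":0},{"tx":0.4,"ty":0,"tz":3,"turn":0},{"tx":0.4,"ty":0,"tz":3.8,"turn":0},{"tx":0.4,"ty":0,"tz":3.8,"turn":0}]'|sed -n '2p;4p'
python3 -m crank '[{"tx":0,"ty":0,"tz":0,"turn":0},{"tx":0,"ty":0,"tz":0,"turn":0},{"tx":0,"ty":0,"tz":0,"turn":0},{"tx":0,"ty":0,"tz":0,"turn":0}]' 87 |sed -n '2p;4p' 
python3 -m crank '[{"tx":0,"ty":0,"tz":-20,"turn":0},{"tx":0,"ty":0,"tz":-60,"turn":0},{"tx":0,"ty":0,"tz":-110,"turn":0},{"tx":-30,"ty":0,"tz":-115,"turn":0},{"tx":-70,"ty":0,"tz":-115,"turn":0}]'|head -2
python3 -m crank '[{"tx":-10,"ty":0,"tz":0,"turn":0},{"tx":-10,"ty":0,"tz":0,"turn":0},{"tx":-10,"ty":0,"tz":0,"turn":0},{"tx":-10,"ty":0,"tz":0,"turn":0}]'|head -2
python3 st.py s5 145; python3 -c "
from h import *
p,d,m=snap('top','pics/top2.png'); c=(.549,-.151,.145)
print('top',rect(m,hue(p,'e')&near(m,c,.08),.145))
p,d,m=snap('side','pics/side2.png'); print('side',rect(m,hue(p,'e')&near(m,c,.08),.145))
u=proj(m,[(.55,-.15,.1)])[0].astype(int); cv2.imwrite('pics/side2c.png',cv2.resize(p[u[1]-70:u[1]+70,u[0]-90:u[0]+90,::-1],None,fx=4,fy=4,interpolation=cv2.INTER_CUBIC))
for n in ('top','side'): 
  for q in ('bar_peg','bar_hinge'): print(n,q,[(np.round(r['xyz'],4),round(r['confidence'],2)) for r in ctrl.mark_of(n,q)][:2])
print(ctrl.get_state()['position'])"
```

```text
position: [0.5493, -0.1493, 0.1372]
ft_force: [-2.9, 1.4, 5.4]
position: [0.5492, -0.1494, 0.1362]
ft_force: [-0.6, -0.4, 0.0]
time: 42.55
position: [0.5487, -0.219, 0.2526]
time: 43.05
position: [0.5478, -0.2278, 0.2512]
11374 [0.1429 0.144  0.1449] (array([ 547.7, -150.5]), 108.4, 67.5, 88.6)
11389 [0.1429 0.1439 0.1449] (array([ 547.7, -150.3]), 107.7, 67.6, 88.7)
11401 [0.1429 0.144  0.145 ] (array([ 547.7, -150.3]), 108.4, 67.4, 88.6)
top (array([ 546.7, -151.1]), 105.3, 64.6, 88.6)
side (array([ 556.2, -109.1]), 68.2, 33.8, -28.8)
top bar_peg [(array([ 0.5471, -0.1505,  0.0897]), 0.64), (array([0.5573, 0.0624, 0.1852]), 0.51)]
top bar_hinge [(array([ 0.4813, -0.0692,  0.0964]), 0.46)]
side bar_peg [(array([0.5613, 0.0572, 0.1809]), 0.61), (array([ 0.5797, -0.3812,  0.055 ]), 0.22)]
side bar_hinge [(array([ 0.4828, -0.0648,  0.0975]), 0.81)]
[ 0.54736475 -0.22938786  0.2513801 ]
```

View pics/side2c.png

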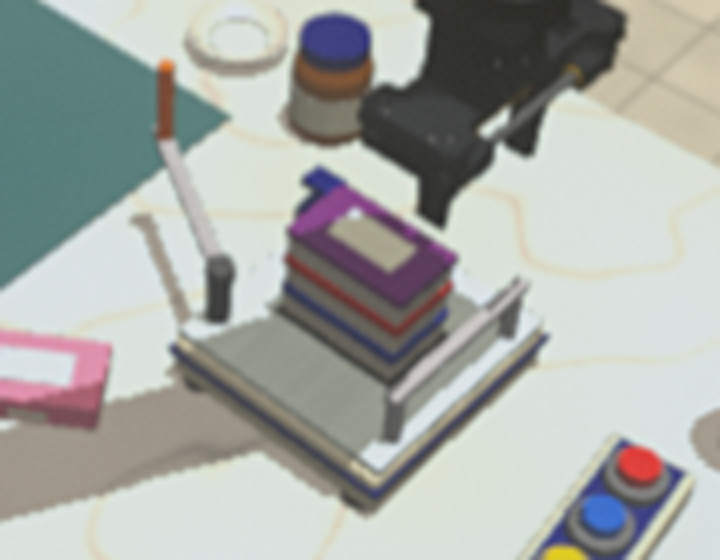

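The side crop shows a neat column: blue, red, purple on the pad at (368,280). The peg is at (165,65) and the bar is open. Now to the bar, starting with a wrist look at the peg.

```bash

python3 -m crank '[{"tx":58,"ty":-6,"tz":0,"turn":1.2},{"tx":116,"ty":-12,"tz":0,"turn":2.4},{"tx":174,"ty":-18,"tz":0,"turn":3.6},{"tx":220,"ty":-23,"tz":0,"turn":4.8},{"tx":232,"ty":-25,"tz":0,"turn":6.2}]' 40|sed -n '2p;5,6p'
python3 -m crank '[{"tx":0,"ty":0,"tz":0,"turn":0},{"tx":0,"ty":0,"tz":0,"turn":0},{"tx":0,"ty":0,"tz":0,"turn":0}]'|sed -n '2p;5p'; cat > peg.py <<'E'
from h import *
import sys
a=[float(v)/1e3 for v in sys.argv[2:4]]
for n in ("wrist","top","side"):
    p,d,m=snap(n,f"pics/{sys.argv[1]}{n}.png"); hsv=cv2.cvtColor(p,cv2.COLOR_RGB2HSV)
    vv,uu=np.mgrid[:384,:512]; o,v=rays(m,np.c_[uu.ravel(),vv.ravel()])
    W=(o+v*d.ravel()[:,None]).reshape(384,512,3); mk=(hsv[...,0]<16)&(hsv[...,1]>130)&(d>0)&(np.abs(W-[a[0],a[1],.15])<[.03,.03,.06]).all(2)
    P=W[mk]*1e3
    if len(P)==0: print(n,"none"); continue
    t=P[P[:,2]>P[:,2].max()-6]; print(n,len(P),"top",len(t),t.mean(0).round(1),"all xy",((P.max(0)+P.min(0))/2).round(1))
E
python3 peg.py g1 559 60; python3 -c "
from h import *
go(559,60,215,-32.4)"
```

```text
position: [0.5273, 0.0076, 0.2513]
grip_width: 0.523
grip_force: 0.0
position: [0.5278, 0.0017, 0.2514]
grip_width: 0.462
wrist 275 top 259 [559.3  63.6 180.5] all xy [559.3  63.7 152.2]
top 13 top 5 [561.2  63.  182.3] all xy [559.7  62.6 152.9]
side 55 top 6 [560.3  60.5 183.5] all xy [559.5  58.9 149.2]
tx ty tz [65.5 -4.5 36.3] turn 0.01 | yaw -32.4 pos [527.8   2.3 251.3]
```

View pics/g1wrist.png

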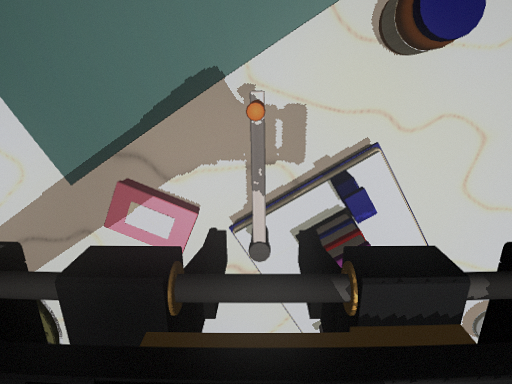

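The peg is at (256,110) and in line with the gripper. Hinge to peg measures 149.4 mm against 150 mm expected.

```bash

python3 -m crank '[{"tx":40,"ty":-3,"tz":0,"turn":0},{"tx":68,"ty":-6,"tz":0,"turn":0},{"tx":68,"ty":-6,"tz":0,"turn":0},{"tx":68,"ty":-6,"tz":20,"turn":0},{"tx":68,"ty":-6,"tz":20,"turn":0}]' 45|sed -n '2p;5,6p'
python3 -m crank '[{"tx":0,"ty":0,"tz":0,"turn":0},{"tx":0,"ty":0,"tz":0,"turn":0},{"tx":0,"ty":0,"tz":0,"turn":0}]'|sed -n '2p;5p';python3 -c "
from h import *
go(559.5,63.2,162,-32.4)"
```

```text
position: [0.5578, 0.0629, 0.23]
grip_width: 0.517
grip_force: 0.0
position: [0.5593, 0.0637, 0.232]
grip_width: 0.512
tx ty tz [-0.4  0.4 70. ] turn 0.02 | yaw -32.3 pos [559.3  63.7 232. ]
```

```bash

python3 -m crank '[{"tx":0,"ty":0,"tz":25,"turn":0},{"tx":0,"ty":0,"tz":50,"turn":0},{"tx":0,"ty":0,"tz":66,"turn":0},{"tx":0,"ty":0,"tz":68,"turn":0},{"tx":0,"ty":0,"tz":68,"turn":0}]'|sed -n '2p;4,6p'
python3 -m crank '[{"tx":0,"ty":0,"tz":0,"turn":0},{"tx":0,"ty":0,"tz":0,"turn":0},{"tx":0,"ty":0,"tz":0,"turn":0},{"tx":0,"ty":0,"tz":0,"turn":0},{"tx":0,"ty":0,"tz":0,"turn":0}]' 5 12;python3 - <<'E'
from h import *
s=ctrl.get_state(); P=s["position"]*1e3; H=np.array([480.4,-63.8]); r=R.from_rotvec(s["tool_rot"])
v=P[:2]-H; a0=np.degrees(np.arctan2(v[1],v[0])); L=np.hypot(*v); print("ang",a0,"L",L)
for t in np.linspace(a0,-1.3,11)[1:]:
    q=H+L*np.array([np.cos(np.radians(t)),np.sin(np.radians(t))]); print(np.round(r.inv().apply(np.r_[q-P[:2],0])[:2],0), round((a0-t)/5,1))
E
```

```text
position: [0.5595, 0.0638, 0.1641]
ft_force: [0.1, -1.2, 0.7]
grip_width: 0.517
grip_force: 0.0
time: 46.9
position: [0.5592, 0.0638, 0.1636]
tool_rot: [2.752, 1.515, 0.001]
ft_force: [0.1, 0.1, -0.2]
grip_width: 0.154
grip_force: 12.0
ang 58.30737570276267 L 149.96962558238644
[-1. 16.] 1.2
[-3. 31.] 2.4
[-7. 46.] 3.6
[-12.  61.] 4.8
[-19.  75.] 6.0
[-27.  88.] 7.2
[-37. 100.] 8.3
[-48. 111.] 9.5
[-60. 121.] 10.7
[-73. 130.] 11.9
```

```bash

python3 -m crank '[{"tx":-1,"ty":16,"tz":0,"turn":1.2},{"tx":-3,"ty":31,"tz":0,"turn":2.4},{"tx":-7,"ty":46,"tz":0,"turn":3.6},{"tx":-12,"ty":61,"tz":0,"turn":4.8},{"tx":-19,"ty":75,"tz":0,"turn":6}]'|sed -n '2p;4,6p'
python3 -m crank '[{"tx":0,"ty":0,"tz":0,"turn":0},{"tx":0,"ty":0,"tz":0,"turn":0}]' |sed -n '2p;4,6p';cat > arc.py <<'E'
from h import *
s=ctrl.get_state(); P=s["position"]*1e3; H=np.array([480.4,-63.8]); r=R.from_rotvec(s["tool_rot"])
v=P[:2]-H; a0=np.degrees(np.arctan2(v[1],v[0])); L=150; print("ang",a0,"L",np.hypot(*v))
for t in np.linspace(a0,-1.3,6)[1:]:
    q=H+L*np.array([np.cos(np.radians(t)),np.sin(np.radians(t))]); print(np.round(r.inv().apply(np.r_[q-P[:2],0])[:2],1), round((a0-t)/5,1))
E
python3 arc.py
```

```text
position: [0.613, 0.0081, 0.1636]
ft_force: [0.5, 0.3, 0.7]
grip_width: 0.156
grip_force: 12.0
position: [0.6127, 0.0086, 0.1636]
ft_force: [2.7, 0.7, -0.6]
grip_width: 0.152
grip_force: 12.0
ang 28.697138604363392 L 150.77543076168138
[-1.4 15.7] 1.2
[-3.6 31.2] 2.4
[-7.4 46.5] 3.6
[-12.8  61.2] 4.8
[-19.7  75.3] 6.0
```

```bash

python3 -m crank '[{"tx":-1,"ty":15.7,"tz":0,"turn":1.2},{"tx":-3.3,"ty":31,"tz":0,"turn":2.4},{"tx":-7,"ty":46.3,"tz":0,"turn":3.6},{"tx":-12.5,"ty":61,"tz":0,"turn":4.8},{"tx":-19.3,"ty":75,"tz":0,"turn":6}]'|sed -n '2p;4,6p'
python3 -m crank '[{"tx":0,"ty":1,"tz":0,"turn":0},{"tx":0,"ty":2,"tz":0,"turn":0},{"tx":0,"ty":2,"tz":0,"turn":0}]' |sed -n '2p;4,6p'; python3 arc.py|head -1
```

```text
position: [0.6318, -0.0665, 0.1637]
ft_force: [6.0, 0.6, -1.7]
grip_width: 0.152
grip_force: 12.0
position: [0.6316, -0.0678, 0.1637]
ft_force: [6.9, 1.0, -1.8]
grip_width: 0.154
grip_force: 12.0
ang -1.505539184333432 L 151.27403975438193
```

```bash

python3 -m crank '[{"tx":1,"ty":1,"tz":0,"turn":0},{"tx":1,"ty":2,"tz":0,"turn":0},{"tx":1,"ty":3,"tz":0,"turn":0},{"tx":1,"ty":3,"tz":0,"turn":0}]' |sed -n '2p;4,6p'; python3 arc.py|head -1
python3 -m crank '[{"tx":0,"ty":1,"tz":0,"turn":0},{"tx":0,"ty":2,"tz":0,"turn":0},{"tx":0,"ty":2,"tz":0,"turn":0}]' |sed -n '2p;4,6p'; python3 arc.py|head -1
```

```text
position: [0.6317, -0.0678, 0.1636]
ft_force: [3.7, 6.1, 1.2]
grip_width: 0.156
grip_force: 12.0
ang -1.5282803236243183 L 151.31852122790437
position: [0.6317, -0.0679, 0.1635]
ft_force: [2.9, 8.6, 1.5]
grip_width: 0.157
grip_force: 12.0
ang -1.5413759769860675 L 151.36006390529604
```

The position has stopped changing while the force rises (8.6 N), so the bar is against its stop. Releasing and checking.

```bash

python3 -m crank '[{"tx":0,"ty":-3,"tz":0,"turn":0},{"tx":0,"ty":-3,"tz":0,"turn":0},{"tx":0,"ty":-3,"tz":0,"turn":0},{"tx":0,"ty":-3,"tz":0,"turn":0}]' 35 |sed -n '2p;4,6p'
python3 -m crank '[{"tx":0,"ty":0,"tz":-30,"turn":0},{"tx":0,"ty":0,"tz":-70,"turn":0},{"tx":-40,"ty":0,"tz":-90,"turn":0},{"tx":-70,"ty":0,"tz":-90,"turn":0},{"tx":-70,"ty":0,"tz":-90,"turn":0}]' |sed -n '2p;4,6p'
python3 peg.py g2 630 -67; python3 -c "
from h import *
for n in ('top','side'):
  print(n,[(np.round(r['xyz'],4),round(r['confidence'],2)) for r in ctrl.mark_of(n,'bar_peg')][:2])
p,d,m=snap('top'); hsv=cv2.cvtColor(p,cv2.COLOR_RGB2HSV)
go(470,-390,150,-1.3)"
```

```text
position: [0.6304, -0.0725, 0.1633]
ft_force: [0.2, 0.4, -1.5]
grip_width: 0.395
grip_force: 0.0
position: [0.5594, -0.0695, 0.2539]
ft_force: [0.1, 0.1, 0.2]
grip_width: 0.402
grip_force: 0.0
wrist 264 top 263 [630.6 -67.1 180.4] all xy [630.8 -66.9 163.9]
top none
side 52 top 9 [632.6 -68.7 182.9] all xy [634.4 -68.3 149.7]
top [(array([ 0.7918,  0.1747, -0.0008]), 0.4)]
side [(array([ 0.6328, -0.0676,  0.1828]), 0.71)]
tx ty tz [-78.2 324.3 103.4] turn -18.2 | yaw -92.3 pos [561.3 -69.  253. ]
```

View pics/g2wrist.png

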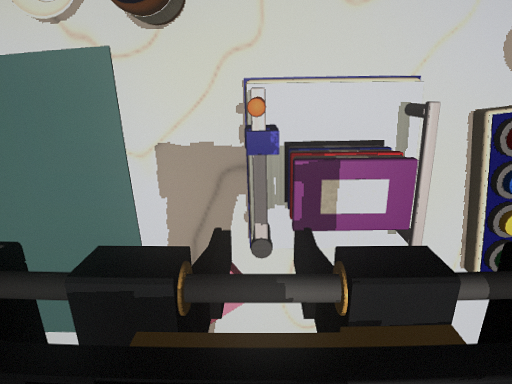

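The bar is in its navy catch (262,140) and the peg at (256,107) measures (630.6,-67.1), which is the closed position. Now the keys.

```bash

python3 -m crank '[{"tx":-6,"ty":50,"tz":0,"turn":-2},{"tx":-12,"ty":100,"tz":0,"turn":-4},{"tx":-18,"ty":150,"tz":0,"turn":-6},{"tx":-24,"ty":200,"tz":0,"turn":-8},{"tx":-30,"ty":250,"tz":0,"turn":-10}]' 0 10|sed -n '2p;5,6p'
python3 -m crank '[{"tx":0,"ty":0,"tz":0,"turn":0},{"tx":0,"ty":0,"tz":0,"turn":0}]'|sed -n '2p;5p';  python3 -c "
from h import *
go(490,-450,250,-1.3)"
```

```text
position: [0.5213, -0.3174, 0.253]
grip_width: 0.017
grip_force: 0.0
position: [0.5215, -0.3155, 0.2528]
grip_width: 0.005
tx ty tz [-120.2   68.1    2.8] turn -8.29 | yaw -42.7 pos [ 521.5 -315.5  252.8]
```

```bash

python3 -m crank '[{"tx":-30,"ty":17,"tz":0,"turn":-2},{"tx":-60,"ty":34,"tz":0,"turn":-4},{"tx":-90,"ty":51,"tz":0,"turn":-6},{"tx":-120,"ty":68,"tz":0,"turn":-8},{"tx":-120,"ty":68,"tz":0,"turn":-8.3}]' |sed -n '2p;5,6p'
python3 -m crank '[{"tx":0,"ty":0,"tz":0,"turn":0},{"tx":0,"ty":0,"tz":0,"turn":0},{"tx":0,"ty":0,"tz":0,"turn":0}]'|sed -n '2p;5p'; cat > key.py <<'E'
from h import *
import sys
p,d,m=snap("wrist",f"pics/{sys.argv[1]}.png"); hsv=cv2.cvtColor(p,cv2.COLOR_RGB2HSV)
vv,uu=np.mgrid[:384,:512]; o,v=rays(m,np.c_[uu.ravel(),vv.ravel()]); W=(o+v*d.ravel()[:,None]).reshape(384,512,3)
for k,lo,hi,c in (("red",0,6,(.58,-.38)),("blue",100,114,(.525,-.385)),("yel",20,35,(.472,-.39)),("grn",50,80,(.417,-.395))):
    mk=(hsv[...,0]>=lo)&(hsv[...,0]<=hi)&(hsv[...,1]>110)&(d>0)&(np.abs(W-[*c,.052])<[.03,.03,.006]).all(2)
    if mk.sum()<20: print(k,"none"); continue
    P=W[mk]*1e3; c_=max(cv2.findContours(mk.astype(np.uint8),cv2.RETR_EXTERNAL,cv2.CHAIN_APPROX_NONE)[0],key=len)
    q=onz(m,c_[:,0],.052)*1e3; print(k,mk.sum(),P.mean(0).round(1),"circle",np.round(cv2.minEnclosingCircle(q.astype(np.float32))[0],1),round(cv2.minEnclosingCircle(q.astype(np.float32))[1],1))
go(472,-390,100,-1.3)
E
python3 key.py k1
```

```text
position: [0.4891, -0.4515, 0.2529]
grip_width: 0.005
grip_force: 0.0
position: [0.4909, -0.4488, 0.2534]
grip_width: 0.005
red 629 [ 579.1 -379.2   52.5] circle [ 578.7 -379.4] 15.8
blue 615 [ 524.4 -384.1   52.6] circle [ 524.5 -384.2] 15.5
yel 337 [ 469.3 -388.2   52.9] circle [ 469.5 -388.7] 15.3
grn 528 [ 416.1 -393.9   52.9] circle [ 415.7 -394.3] 14.8
tx ty tz [ 58.7 -19.8 153.5] turn 0.04 | yaw -1.1 pos [ 490.6 -449.1  253.4]
```

View pics/k1.png

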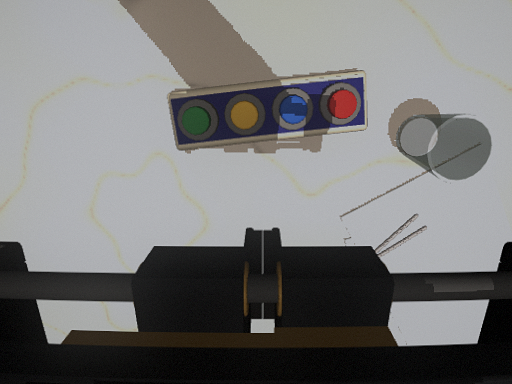

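Keys in view: green (196,121), yellow (245,115), blue (293,108), red (342,103). They are 55 mm apart and 52.5 mm high, as described.

```bash

python3 -m crank '[{"tx":30,"ty":-10,"tz":30,"turn":0},{"tx":60,"ty":-20,"tz":80,"turn":0},{"tx":60,"ty":-20,"tz":120,"turn":0},{"tx":60,"ty":-20,"tz":148,"turn":0},{"tx":60,"ty":-20,"tz":148,"turn":0}]' |sed -n '2p;5,6p'
python3 -m crank '[{"tx":0,"ty":0,"tz":0,"turn":0},{"tx":0,"ty":0,"tz":0,"turn":0},{"tx":0,"ty":0,"tz":0,"turn":0}]'|sed -n '2p;4p'; python3 -c "
from h import *
go(471,-388,72,-1.3)"
```

```text
position: [0.47, -0.3882, 0.1034]
grip_width: -0.0
grip_force: 0.0
position: [0.4716, -0.3903, 0.1065]
ft_force: [-0.8, 0.3, 0.3]
tx ty tz [ 2.3 -0.7 34.5] turn 0.03 | yaw -1.2 pos [ 471.6 -390.3  106.5]
```

```bash

python3 -m crank '[{"tx":1,"ty":0,"tz":12,"turn":0},{"tx":1,"ty":0,"tz":24,"turn":0},{"tx":1,"ty":0,"tz":30,"turn":0},{"tx":1,"ty":0,"tz":30,"turn":0},{"tx":1,"ty":0,"tz":30,"turn":0}]' |sed -n '2p;4p'
python3 -m crank '[{"tx":0,"ty":0,"tz":0,"turn":0},{"tx":0,"ty":0,"tz":0,"turn":0}]'|sed -n '2p;4p'
```

```text
position: [0.4712, -0.389, 0.0755]
ft_force: [-0.3, -0.3, -0.1]
position: [0.4712, -0.3889, 0.0757]
ft_force: [-0.4, 0.0, 0.9]
```

```bash

python3 -m crank '[{"tx":0,"ty":0,"tz":4,"turn":0},{"tx":0,"ty":0,"tz":7,"turn":0},{"tx":0,"ty":0,"tz":9,"turn":0},{"tx":0,"ty":0,"tz":11,"turn":0},{"tx":0,"ty":0,"tz":11,"turn":0}]' |sed -n '2p;4p'
python3 -m crank '[{"tx":0,"ty":0,"tz":0.7,"turn":0},{"tx":0,"ty":0,"tz":0.7,"turn":0}]'|sed -n '2p;4p'
```

```text
position: [0.471, -0.3887, 0.0641]
ft_force: [0.7, 0.8, 0.2]
position: [0.4711, -0.3888, 0.0637]
ft_force: [-0.8, 0.4, 0.6]
```

```bash
python3 -c "
from bench import ctrl; print(ctrl.tip_extent)"
python3 -m crank '[{"tx":0,"ty":0,"tz":1,"turn":0},{"tx":0,"ty":0,"tz":2,"turn":0},{"tx":0,"ty":0,"tz":2,"turn":0}]'|sed -n '2p;4p'
python3 -m crank '[{"tx":0,"ty":0,"tz":1,"turn":0},{"tx":0,"ty":0,"tz":2,"turn":0},{"tx":0,"ty":0,"tz":2,"turn":0}]'|sed -n '2p;4p'
```

```text
0.019
position: [0.471, -0.3887, 0.0616]
ft_force: [0.1, 1.1, 0.1]
position: [0.471, -0.3888, 0.0595]
ft_force: [0.6, -0.0, 0.9]
```

No force even 4 mm past the expected bottom of travel, so I'll look before going lower.

```bash
python3 -c "
from h import *
p,d,m=snap('side'); u=proj(m,[(.471,-.389,.07)])[0].astype(int)
cv2.imwrite('pics/k2c.png',cv2.resize(p[u[1]-60:u[1]+50,u[0]-70:u[0]+70,::-1],None,fx=5,fy=5,interpolation=cv2.INTER_CUBIC))
print(u, ctrl.get_state()['position'], ctrl.get_state()['tool_rot'])"
```

```text
[366 286] [ 0.47105306 -0.38875942  0.05961949] [-2.24360347e+00 -2.19896670e+00 -6.05381248e-05]
```

View pics/k2c.png

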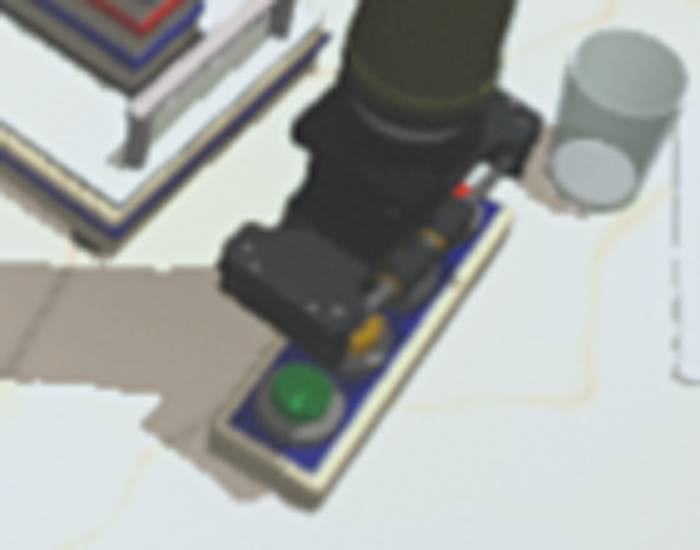

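```bash
python3 -c "
from h import *
p,d,m=snap('wrist','pics/k3.png'); s=ctrl.get_state()
vv,uu=np.mgrid[:384,:512]; o,v=rays(m,np.c_[uu.ravel(),vv.ravel()]); W=((o+v*d.ravel()[:,None]).reshape(384,512,3)-s['position'])*1e3
for r in range(150,300,8): print(r,[ (W[r,c].round(0).tolist(), p[r,c].tolist()) for c in (250,262,274)])
print(s['grip_width'],s['ft_force'],s['joint_torque'].round(1))"
```

```text
150 [([-9.0, 44.0, -61.0], [170, 155, 140]), ([-1.0, 44.0, -60.0], [173, 158, 141]), ([8.0, 44.0, -61.0], [170, 155, 140])]
158 [([-9.0, 38.0, -62.0], [172, 156, 141]), ([-1.0, 38.0, -61.0], [171, 157, 141]), ([8.0, 38.0, -60.0], [170, 158, 140])]
166 [([-9.0, 34.0, -54.0], [131, 118, 103]), ([-1.0, 35.0, -50.0], [78, 73, 61]), ([7.0, 36.0, -46.0], [83, 74, 64])]
174 [([-9.0, 33.0, -34.0], [115, 105, 87]), ([-1.0, 34.0, -32.0], [132, 122, 101]), ([7.0, 33.0, -33.0], [146, 134, 113])]
182 [([-9.0, 29.0, -30.0], [166, 151, 128]), ([-1.0, 29.0, -29.0], [170, 155, 131]), ([6.0, 28.0, -32.0], [168, 154, 131])]
190 [([-9.0, 24.0, -30.0], [37, 33, 69]), ([-1.0, 23.0, -31.0], [31, 30, 68]), ([6.0, 24.0, -30.0], [35, 34, 68])]
198 [([-8.0, 22.0, -19.0], [46, 44, 40]), ([-1.0, 22.0, -20.0], [85, 80, 76]), ([6.0, 21.0, -20.0], [50, 49, 45])]
206 [([-8.0, 17.0, -19.0], [80, 75, 72]), ([-1.0, 17.0, -19.0], [80, 77, 73]), ([6.0, 17.0, -19.0], [78, 75, 71])]
214 [([-9.0, 13.0, -16.0], [80, 59, 27]), ([-1.0, 15.0, -11.0], [84, 64, 27]), ([6.0, 14.0, -14.0], [79, 59, 26])]
222 [([-8.0, 12.0, -8.0], [
[... 494 characters left out ...]
6]), ([4.0, 11.0, 30.0], [16, 15, 13])]
262 [([-7.0, 12.0, 39.0], [11, 9, 7]), ([-1.0, 4.0, 25.0], [83, 64, 25]), ([4.0, 11.0, 38.0], [12, 13, 11])]
270 [([-6.0, 12.0, 45.0], [9, 10, 7]), ([-2.0, -1.0, 24.0], [121, 119, 117]), ([4.0, 10.0, 43.0], [14, 9, 11])]
278 [([-4.0, 33.0, 85.0], [37, 36, 35]), ([-1.0, 34.0, 86.0], [36, 36, 35]), ([3.0, 34.0, 86.0], [32, 31, 30])]
286 [([-4.0, 32.0, 87.0], [48, 47, 44]), ([-1.0, 33.0, 88.0], [52, 51, 48]), ([3.0, 32.0, 88.0], [51, 48, 45])]
294 [([-4.0, 30.0, 88.0], [57, 54, 51]), ([-1.0, 30.0, 88.0], [54, 53, 51]), ([2.0, 30.0, 89.0], [55, 53, 52])]
0.0046203828798384045 [-0.0142503   0.41173434  0.78822202] [ -0.  -42.5   8.7 -26.6  -0.    0.1   0. ]
```

View pics/k3.png

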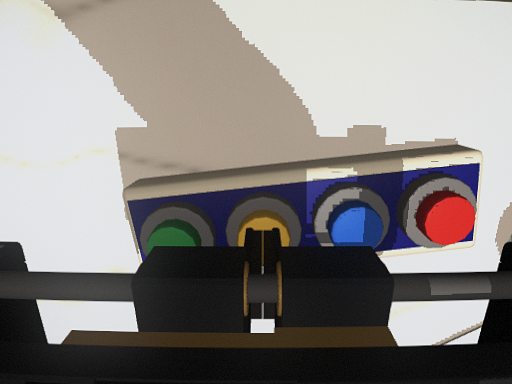

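```bash
python3 -c "
from h import *
m=ctrl.camera_model('wrist'); s=ctrl.get_state(); r=R.from_rotvec(s['tool_rot'])
for t in (19,10,5,0,-5,-10): print(t,[proj(m,[s['position']+r.apply(np.array([x,5,t])/1e3)])[0].round(0).tolist() for x in (-9.5,0,9.5,12)])
for f in ('k1','k3','p1','g2wrist'):
  p=cv2.imread(f'pics/{f}.png'); print(f,[(rr,int(p[rr,252].max()),int(p[rr,272].max())) for rr in range(196,240,3)])"; python3 -m crank '[{"tx":0,"ty":0,"tz":0,"turn":0},{"tx":0,"ty":0,"tz":0,"turn":0}]'
```

```text
19 [[273.0, 246.0], [273.0, 232.0], [273.0, 218.0], [273.0, 214.0]]
10 [[273.0, 252.0], [273.0, 238.0], [273.0, 223.0], [273.0, 219.0]]
5 [[273.0, 257.0], [273.0, 242.0], [274.0, 227.0], [274.0, 223.0]]
0 [[273.0, 261.0], [274.0, 246.0], [274.0, 230.0], [274.0, 226.0]]
-5 [[274.0, 265.0], [274.0, 250.0], [274.0, 234.0], [274.0, 230.0]]
-10 [[274.0, 270.0], [274.0, 254.0], [274.0, 238.0], [275.0, 234.0]]
k1 [(196, 181, 182), (199, 180, 181), (202, 181, 180), (205, 183, 179), (208, 181, 184), (211, 182, 180), (214, 181, 183), (217, 178, 179), (220, 181, 180), (223, 179, 179), (226, 180, 182), (229, 41, 39), (232, 35, 33), (235, 34, 35), (238, 33, 32)]
k3 [(196, 44, 41), (199, 69, 80), (202, 77, 76), (205, 78, 79), (208, 76, 75), (211, 77, 76), (214, 79, 81), (217, 84, 91), (220, 151, 169), (223, 170, 167), (226, 169, 170), (229, 25, 27), (232, 20, 16), (235, 17, 16), (238, 14, 15)]
p1 [(196, 75, 73), (199, 75, 71), (202, 73, 75), (205, 136, 140), (208, 167, 170), (211, 167, 162), (214, 162, 158), (217, 165, 161), (220, 173, 156), (223, 166, 160), (226, 168, 162), (229, 156, 164), (232, 157, 168), (235, 156, 172), (238, 169, 171)]
g2wrist [(196, 144, 141), (199, 153, 141), (202, 152, 139), (205, 151, 138), (208, 150, 175), (211, 148, 205), (214, 149, 204), (217, 149, 204), (220, 156, 204), (223, 153, 202), (226, 153, 204), (229, 151, 205), (232, 141, 208), (235, 143, 202), (238, 162, 207)]
time: 56.85
position: [0.4711, -0.3888, 0.0597]
tool_rot: [2.244, 2.199, 0.0]
ft_force: [-0.3, 0.8, -0.6]
grip_width: 0.005
grip_force: 0.0
```

The picture shows the yellow key still up and the closed fingertips just above it, so the tips reach less far than stated. I'll carry on down gently, watching the force.

```bash
for i in 1 2 3; do python3 -m crank '[{"tx":0,"ty":0,"tz":1,"turn":0},{"tx":0,"ty":0,"tz":1.5,"turn":0},{"tx":0,"ty":0,"tz":1.5,"turn":0}]'|sed -n '2p;4p'; done
```

```text
position: [0.471, -0.3887, 0.0581]
ft_force: [1.0, -0.3, 0.3]
position: [0.471, -0.3887, 0.0566]
ft_force: [0.6, -0.1, -0.0]
position: [0.471, -0.3888, 0.0551]
ft_force: [-0.0, -0.2, -0.2]
```

```bash
for i in 1 2 3; do python3 -m crank '[{"tx":0,"ty":0,"tz":1,"turn":0},{"tx":0,"ty":0,"tz":1.5,"turn":0},{"tx":0,"ty":0,"tz":1.5,"turn":0}]'|sed -n '2p;4p'; done; python3 -c "
from h import *
p,d,m=snap('wrist','pics/k4.png'); s=ctrl.get_state()
vv,uu=np.mgrid[:384,:512]; o,v=rays(m,np.c_[uu.ravel(),vv.ravel()]); W=((o+v*d.ravel()[:,None]).reshape(384,512,3)-s['position'])*1e3
for r in range(206,250,4): print(r,[ (W[r,c].round(0).tolist(), p[r,c].tolist()) for c in (240,250,274)])"
```

```text
position: [0.471, -0.3887, 0.0536]
ft_force: [-0.0, 0.2, 0.3]
position: [0.4711, -0.3888, 0.0523]
ft_force: [-0.5, -0.8, 1.8]
position: [0.4711, -0.3888, 0.0507]
ft_force: [-0.5, 0.8, 1.9]
206 [([-14.0, 19.0, -14.0], [45, 44, 41]), ([-8.0, 21.0, -9.0], [82, 79, 76]), ([6.0, 20.0, -10.0], [79, 74, 71])]
210 [([-14.0, 18.0, -11.0], [78, 74, 72]), ([-8.0, 18.0, -10.0], [80, 75, 72]), ([6.0, 18.0, -10.0], [75, 72, 68])]
214 [([-14.0, 16.0, -10.0], [77, 73, 72]), ([-8.0, 16.0, -10.0], [74, 72, 67]), ([6.0, 16.0, -9.0], [77, 73, 71])]
218 [([-14.0, 13.0, -10.0], [76, 71, 69]), ([-8.0, 13.0, -10.0], [80, 66, 46]), ([6.0, 14.0, -7.0], [82, 64, 29])]
222 [([-14.0, 11.0, -10.0], [76, 74, 71]), ([-8.0, 14.0, -3.0], [85, 65, 29]), ([5.0, 14.0, -0.0], [87, 66, 28])]
226 [([-14.0, 8.0, -10.0], [76, 71, 67]), ([-8.0, 12.0, 0.0], [172, 131, 51]), ([5.0, 12.0, 1.0], [178, 135, 52])]
230 [([-14.0, 8.0, -4.0], [78, 58, 23]), ([-8.0, 12.0, 5.0], [15, 12, 8]), ([5.0, 12.0, 5.0], [19, 17, 17])]
234 [([-14.0, 8.0, -0.0], [118, 89, 33]), ([-8.0, 12.0, 9.0], [18, 14, 14]), ([5.0, 12.0, 11.0], [17, 16, 16])]
238 [([-14.0, 5.0, -1.0], [165, 127, 48]), ([-7.0, 11.0, 13.0], [14, 14, 12]), ([5.0, 12.0, 14.0], [14, 15, 11])]
242 [([-14.0, 3.0, 1.0], [164, 125, 46]), ([-7.0, 12.0, 20.0], [16, 14, 13]), ([5.0, 11.0, 18.0], [19, 19, 15])]
246 [([-7.0, 39.0, 76.0], [93, 71, 26]), ([-7.0, 12.0, 23.0], [15, 12, 12]), ([4.0, 12.0, 24.0], [11, 11, 11])]
```

Contact: 1.9 N at TCP z = 51, so the tips end about level with the TCP. Pressing on from there.

```bash

python3 -m crank '[{"tx":0,"ty":0,"tz":1.5,"turn":0},{"tx":0,"ty":0,"tz":3,"turn":0},{"tx":0,"ty":0,"tz":4.5,"turn":0},{"tx":0,"ty":0,"tz":4.5,"turn":0}]'|sed -n '2p;4p'
python3 -m crank '[{"tx":0,"ty":0,"tz":1,"turn":0},{"tx":0,"ty":0,"tz":2,"turn":0},{"tx":0,"ty":0,"tz":2.3,"turn":0},{"tx":0,"ty":0,"tz":2.3,"turn":0}]'|sed -n '2p;4p'
```

```text
position: [0.4712, -0.3888, 0.0462]
ft_force: [-0.4, 0.3, 4.2]
position: [0.4711, -0.3889, 0.0444]
ft_force: [-2.2, 1.8, 7.6]
```

Yellow is fully down (7.6 N at the end stop). Now blue.

```bash

python3 -m crank '[{"tx":0,"ty":0,"tz":-15,"turn":0},{"tx":0,"ty":0,"tz":-28,"turn":0},{"tx":0,"ty":0,"tz":-28,"turn":0},{"tx":0,"ty":0,"tz":-28,"turn":0}]'|sed -n '2p;4p'
python3 -m crank '[{"tx":3,"ty":28,"tz":0,"turn":0},{"tx":5.7,"ty":54.8,"tz":0,"turn":0},{"tx":5.7,"ty":54.8,"tz":0,"turn":0},{"tx":5.7,"ty":54.8,"tz":0,"turn":0}]'|sed -n '2p;4p'
python3 -m crank '[{"tx":0,"ty":0,"tz":0,"turn":0},{"tx":0,"ty":0,"tz":0,"turn":0},{"tx":0,"ty":0,"tz":0,"turn":0}]'|sed -n '2p;4p';python3 -c "
from h import *
go(525.6,-384,55,-1.2)
p,d,m=snap('side','pics/side3.png'); hsv=cv2.cvtColor(p,cv2.COLOR_RGB2HSV)"
```

```text
position: [0.471, -0.3885, 0.0716]
ft_force: [0.1, 0.1, -0.8]
position: [0.5247, -0.3844, 0.0712]
ft_force: [0.2, 0.1, -0.5]
position: [0.5256, -0.3843, 0.072]
ft_force: [0.2, -0.1, -0.2]
tx ty tz [ 0.3 -0.1 17. ] turn 0.0 | yaw -1.2 pos [ 525.6 -384.3   72. ]
```

```bash

python3 -m crank '[{"tx":0,"ty":0,"tz":10,"turn":0},{"tx":0,"ty":0,"tz":17,"turn":0},{"tx":0,"ty":0,"tz":20,"turn":0},{"tx":0,"ty":0,"tz":23,"turn":0},{"tx":0,"ty":0,"tz":25,"turn":0}]'|sed -n '2p;4p'
python3 -m crank '[{"tx":0,"ty":0,"tz":1,"turn":0},{"tx":0,"ty":0,"tz":2,"turn":0},{"tx":0,"ty":0,"tz":2.8,"turn":0},{"tx":0,"ty":0,"tz":2.8,"turn":0}]'|sed -n '2p;4p'
```

```text
position: [0.5257, -0.3839, 0.0469]
ft_force: [-3.0, 2.4, 3.1]
position: [0.5259, -0.3841, 0.0444]
ft_force: [-3.2, 2.2, 5.1]
```

```bash

python3 -m crank '[{"tx":0,"ty":0,"tz":0.4,"turn":0},{"tx":0,"ty":0,"tz":0.4,"turn":0}]'|sed -n '2p;4p'
python3 -m crank '[{"tx":0,"ty":0,"tz":-15,"turn":0},{"tx":0,"ty":0,"tz":-32,"turn":0},{"tx":0,"ty":0,"tz":-32,"turn":0},{"tx":0,"ty":0,"tz":-32,"turn":0}]'|sed -n '2p;4p'
python3 -m crank '[{"tx":-3,"ty":-28,"tz":0,"turn":0},{"tx":-6,"ty":-56,"tz":0,"turn":0},{"tx":-9,"ty":-84,"tz":0,"turn":0},{"tx":-11.5,"ty":-109,"tz":0,"turn":0},{"tx":-11.5,"ty":-109,"tz":0,"turn":0}]'|sed -n '2p;4p'
python3 -m crank '[{"tx":0,"ty":0,"tz":0,"turn":0},{"tx":0,"ty":0,"tz":0,"turn":0},{"tx":0,"ty":0,"tz":0,"turn":0}]'|sed -n '2p;4p';python3 -c "
from h import *
go(417,-393.5,55,-1.2)
p,d,m=snap('side','pics/side3.png'); print([(np.round(r['xyz'],4),round(r['confidence'],2)) for r in ctrl.mark_of('side','bar_peg')][:2])"
```

```text
position: [0.526, -0.3841, 0.0444]
ft_force: [-3.5, 3.3, 8.5]
position: [0.526, -0.3841, 0.0756]
ft_force: [1.5, 0.1, 0.4]
position: [0.4146, -0.3938, 0.0752]
ft_force: [0.5, -0.4, -0.1]
position: [0.4176, -0.3932, 0.0755]
ft_force: [-0.1, 0.5, 0.9]
tx ty tz [-0.3 -0.6 20.5] turn 0.02 | yaw -1.1 pos [ 417.6 -393.2   75.5]
[(array([ 0.5504, -0.1482,  0.0599]), 0.34)]
```

```bash

python3 -m crank '[{"tx":0,"ty":0,"tz":12,"turn":0},{"tx":0,"ty":0,"tz":20,"turn":0},{"tx":0,"ty":0,"tz":23.5,"turn":0},{"tx":0,"ty":0,"tz":26,"turn":0},{"tx":0,"ty":0,"tz":28,"turn":0}]'|sed -n '2p;4p'
python3 -m crank '[{"tx":0,"ty":0,"tz":1,"turn":0},{"tx":0,"ty":0,"tz":2,"turn":0},{"tx":0,"ty":0,"tz":3.3,"turn":0},{"tx":0,"ty":0,"tz":3.6,"turn":0},{"tx":0,"ty":0,"tz":3.6,"turn":0}]'|sed -n '2p;4p'
```

```text
position: [0.4165, -0.3934, 0.0477]
ft_force: [-1.4, 2.1, 3.9]
position: [0.4166, -0.3935, 0.0444]
ft_force: [-3.0, 3.0, 5.9]
```

Green is fully down too. Withdrawing and checking the scene.

```bash

python3 -m crank '[{"tx":0,"ty":0,"tz":-20,"turn":0},{"tx":0,"ty":0,"tz":-60,"turn":0},{"tx":0,"ty":0,"tz":-120,"turn":0},{"tx":-30,"ty":0,"tz":-180,"turn":0},{"tx":-60,"ty":0,"tz":-190,"turn":0}]'|sed -n '2p;4p'
python3 -m crank '[{"tx":0,"ty":0,"tz":0,"turn":0},{"tx":0,"ty":0,"tz":0,"turn":0},{"tx":0,"ty":0,"tz":0,"turn":0}]'|sed -n '1,2p'
python3 peg.py g3 630 -67; python3 -c "
from h import *
p=cv2.imread('pics/g3side.png'); cv2.imwrite('pics/fin.png',cv2.resize(p[130:330,210:480],None,fx=2.9,fy=2.9,interpolation=cv2.INTER_CUBIC))
p,d,m=snap('top'); print('top',rect(m,hue(p,'e')&near(m,(.549,-.151,.145),.08),.145))"
```

```text
position: [0.4178, -0.4558, 0.2402]
ft_force: [-0.1, -0.6, -0.1]
time: 66.8
position: [0.4159, -0.452, 0.2332]
wrist none
top 19 top 5 [627.8 -67.  184.4] all xy [629.  -68.4 155.9]
side 47 top 14 [631.5 -68.6 181.5] all xy [632.5 -69.1 148.5]
top (array([ 546.4, -149.6]), 102.4, 65.2, 88.5)
```

View pics/fin.png

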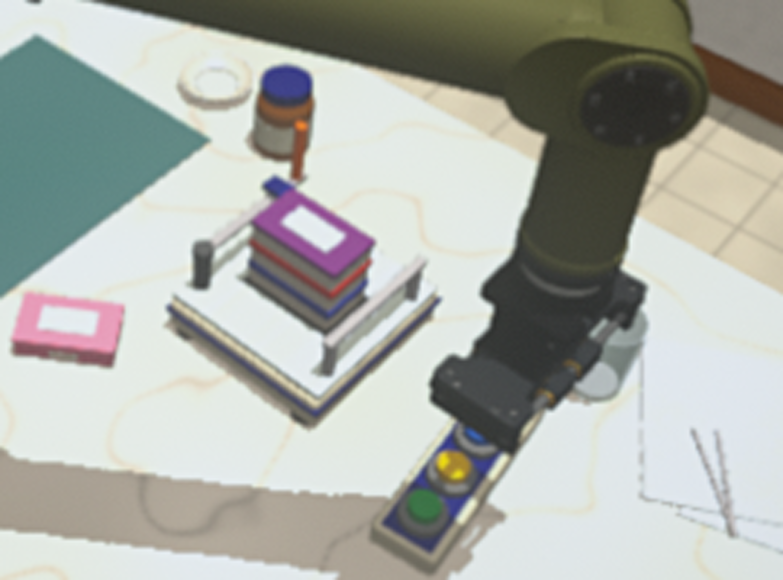

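The picture shows the three-case column on the pad (312,260), the bar closed with its peg at (300,140), the keys sprung back up, and the bystanders still in place.

```bash
python3 -c "
from bench import ctrl; print(ctrl.close_job())"
```

```text
the job is handed in; nothing more can be done
None
```

I stacked the three cases on the mat (blue, red, purple) squarely on the pad, closed the bar into its catch, pressed yellow, blue and green fully down in that order, and handed the job in at about 67 s; it returned no verdict.

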